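# Unclip the coffee grinder's burr for cleaning

### The job

The hand coffee grinder stands burr end up in the metal tray and its burr has to come off for cleaning. With the hook pick from the wooden stand, press the burr firmly but carefully down against its spring (about 15 N, it is brittle), slip the hook's foot under the bow of the brass spring clip and draw the clip sideways out of the shaft's groove without wrenching it, so that it drops into the tray; don't touch the clip with the gripper, and stand the pick back in its hole. When the clip is out, lift the burr straight off the shaft and set it down, not dropped, narrow end down near the middle of the round wooden board; leave the mug, the cafetiere and the teaspoon alone.

Things in the scene. Friction and masses are not known exactly. Their poses are not given: they have to be found in the camera images.
- tray: Shallow grey metal baking tray, 340 x 260 mm, 20 mm high, walls and floor 3 mm thick, fixed to the worktop. Origin: centre of its underside; x along its length (away from the robot at yaw 0).
- grinder: Upside-down hand coffee grinder, fixed in the far half of the tray: steel body 72 mm across (rubber foot 78 mm) up to 54 mm above its origin, then a knurled black adjuster ring, a 47 mm brass spring seat and a vertical 16 mm steel shaft whose top is at 108 mm. Origin: centre of its underside, on the shaft's axis, z up.
- groove (a point): Middle height of the clip in the shaft's groove, on the shaft's axis, 95.6 mm above the grinder's origin. The groove is 10 mm across and 4.2 mm high; the shaft above it (16 mm across) ends 12 mm higher.
- burr: Loose white ceramic burr, 120 g, a ring with a 19 mm bore on the shaft, 28 mm tall plus a rim: 56 mm across for its upper 13 mm (grip it there), 47 to 49 mm below. Origin: centre of its foot; z up. The flat top face is at z = 28 mm. It can be pressed down about 8 mm on its spring; when the clip is off it rises 1 mm and lifts straight off.
- burr_top (a point): Centre of the burr's top face (z = 28 mm). The spring pushes the burr up onto the clip with 2 to 5 N (hidden grind setting) and resists by 3 N more per mm. When it is pressed down 2.5 mm or more (10 to 13 N), the hook's foot finds room under the clip's bow; 15 N is a good push. More than 18 N from the pick chips the burr.
- rim_gap (a point): Gap, 10 mm wide, on the burr's +x side in the rim round its top face (rim 1.8 mm high, 3 mm wide, inner radius about 25 mm); this point: 26 mm from the axis, at the face. The rim keeps the clip's bow from sliding out unless the hook's foot lies under the bow and holds it above the rim; the hook itself passes through the gap.
- clip: Brass spring clip of round 3.2 mm wire lying in the groove, on the burr's face: two sprung legs hug the shaft, a cross bar (the bow) 19 mm long joins them. Origin: on the shaft's axis when seated, at the wire's mid height; +x points to the bow (wire centre at x = 19.5 mm). Between shaft and bow a window, x = 8 to 17.9 mm, 12 mm wide near the bow, shows the burr's face.
- clip_bow (a point): Middle of the clip's bow (wire centre), before the gap in the rim. With the foot under it, the hook draws it along the clip's +x with 6 to 9 N (plus some 3 N of rubbing on the burr); the clip springs off after about 8 mm of its own travel, jumps up to 10 cm that way and falls into the tray. If the pull passes 15 N, the bow is caught on the rim; 25 N from the pick bends the clip.
- pick: Short hook pick, 60 g, hook down in the stand: blue square handle 16 x 16 mm from z = 4 to 50 mm (sides along x and y), round steel guard 34 mm across at z = 0 to 4 mm, below it a shank 4 mm across down to z = -42 mm, with a foot 3 mm thick that points along +x and reaches 5.3 mm from the axis. Origin: on its axis, under the guard; z up.
- pick_tip (a point): Underside of the hook's foot near its end: x = 3.8 mm, z = -42 mm in the pick's frame (the round end reaches 1.5 mm farther).
- stand: Wooden block, 70 x 70 x 50 mm, fixed, with one vertical through hole 25 mm across in its centre for the pick, whose guard rests on the top. Origin: centre of its underside.
- stand_hole0 (a point): Mouth of the stand's hole, centre, at the top face, 50 mm above the worktop; the pick's origin is here when it stands in the stand.
- board: Round beech board, 260 mm across, 18 mm thick, fixed. Origin: centre of its underside; the top is 18 mm higher.
- mug: Teal mug, 84 mm across, 94 mm tall, behind the tray. Origin: middle of its underside.
- cafetiere: Glass cafetiere with a black handle, 111 x 155 x 214 mm, behind the tray. Origin: middle of its underside.
- teaspoon: Teaspoon with a red handle, 140 mm long, on the worktop at the right. Origin: middle of its underside.

How it is judged (in metres and radians):
On the way, in this order (a step that is already met when the one before it is completed fails the run):
1. the clip is out of the groove while the burr is still on its shaft (horizontal distance between clip and groove above 0.02 m and horizontal distance between burr and groove below 0.006 m and z of burr in the frame of grinder below 0.075 m), for 0.2 s.
2. the burr is lifted clear of the shaft (z of burr in the frame of grinder above 0.108 m), for 0.1 s.
At the end, for the whole second after the job is handed in: The burr stands upright (within 0.1 rad) on its narrow end on the round board, its centre within 100 mm of the board's centre, at rest; the clip lies in the tray at rest; the pick stands in the stand's hole again, its guard on the block (within 4 mm in height, 10 mm sideways, 0.1 rad) (horizontal distance between burr and board below 0.1 m and z of burr in the frame of board between 0.014 and 0.023 m and angle between each of burr, pick's own z axis and vertical below 0.1 rad and linear speed of each of burr, clip below 0.03 m/s and x of clip in the frame of tray between -0.168 and 0.168 m and y of clip in the frame of tray between -0.128 and 0.128 m and height (world z) of clip below 0.04 m and horizontal distance between pick and stand_hole0 below 0.01 m and z of pick in the frame of stand_hole0 between -0.004 and 0.004 m); the robot touches nothing.
It fails at once if the pick presses on the burr with more than 18 N (the ceramic chips) (contact force between pick and burr above 18 N).
It fails at once if the clip is bent: the pick pulls on it with more than 25 N (contact force between pick and clip above 25 N).
It fails at once if the gripper touches the clip (contact force between the fingers and clip above 1 N).
It fails at once if the burr is dropped onto the board (moving faster than 0.4 m/s within 12 mm of its top) (horizontal distance between burr and board below 0.13 m and z of burr in the frame of board below 0.03 m and linear speed of burr above 0.4 m/s).
It fails at once if the mug, the cafetiere or the teaspoon is moved more than 20 mm (distance of any of mug, cafetiere, teaspoon from where it was at the start of the episode above 0.02 m).
It also fails if it takes over 72 s, if anything falls off the work surface, if the arm or the gripper's body presses on something with over 40 N, if the wrist force passes 120 N, or if a joint passes its speed limit or range.

### The arm

A 6-joint arm with a two-finger parallel gripper is mounted at the origin on a cart in front of the work surface, level with it; the furniture and walls round the work are solid. World frame = base frame: x ahead of the robot, y to its left, z up, the work surface at z = 0. Lengths are in m, angles in degrees, forces in N, time in s.
With the tool pointing down it reaches from about 0.375 to 0.9 m from the base axis. Payload 3.1 kg.
Tool frame: the origin (TCP) lies at the very end of the fingers, on their centre line; the grasp point (between the pads) lies 19 mm behind it (bot.hold_point_z is the z of the grasp point in the tool frame, in m); z points along the fingers, y is the direction in which the jaws open and shut (so a half turn about z gives the same grasp; the last joint's range is limited). The gripper opens to 87 mm and grips with 3 to 60 N. Pads are 19 mm wide; open, the fingers measure 117 mm over their backs; the gripper's body (75 mm by 190 mm) begins 51 mm behind the grasp point.
Start: joints at [59.215, 30.224, 82.088, -0, 67.689, -10.227], TCP at [0.219, 0.585, 0.223] pointing down, gripper open.
Joint ranges: [-176.69, 176.69], [-43.24, 126.21], [12.49, 139.97], [-82, 262], [0, 151.66], [-163.58, 163.58]. Speed limits (degrees/s): [159.86, 159.86, 180, 180, 180, 180].

### API

Orientations are given as a 3x3 rotation matrix whose columns are the frame's x, y, z axes.
In Python, from rig import bot gives the robot as it stands.
- The arm moves only by the tool servo_tool, never from a script. Its argument "increments" is a list of rows, each a list of 3 entries, a list of its own where there are three numbers: the closure, from 0 (fully open) to 1 (shut), then the shift along the tool's x, y, z in mm, then the turn about the tool's z in degrees. In form: [[claw, [x, y, z], turn], ...]. A call has 1 to 5 rows; each row shifts and turns the commanded pose from where the row before left it, along the tool's axes as they then stand; what a row does not reach is not made up. A row lasts 1/8 s, in which the tool goes at most 62.5 mm and 10.7 degrees, less where a joint would pass 70% of its speed; a pose out of reach is approached as far as the arm can. A call with a gripper value outside its range is refused whole. The fingers move at their own pace and stop on an object; the grip force is fixed at half the most. Time passes only in rows, so rows that do not move let the fingers close. It gives the time, the measured TCP pose, the force and the opening at its end, in the units of the state.
- bot.read_state(): the state, without advancing time (a new reading comes with each control period).
- bot.capture(name): name is "side" or "top" or "wrist"; returns (picture, depth): 420x560x3 uint8, blue, green, red; 420x560 float32, m along the optical axis (not along the pixel's ray), 0 where there is no reading.
- bot.camera_info(name): a dict with "K" (3x3 intrinsics, pixels), "distortion" ([k1, k2, p1, p2, k3] as OpenCV has them; the pictures are not rectified), "R" (3x3) and "t" (3): a world point X has camera coordinates R X + t; the wrist camera has in their place "mount" (4x4, takes a point from camera to tool coordinates, whose origin is the TCP and whose axes are the flange's). Camera axes: x right, y down, z forward; pixel columns grow to the right and rows downward; lengths in m; the calibration is good to about 2 mm. A picture is of the moment at which its call begins: read the wrist's pose just before it. camera_info takes no time and is no camera call.
- bot.hand_in(): hands the job in, once; it reports no verdict.
Trained networks look in the newest picture that a camera, given by its name, has taken for a name from the list of things; names that differ only in an ending like _2 or _b are one class to them, and where a whole thing is asked for, a point or a joint stands for the part that bears it (a point fixed in the world has none). Each returns a list of dicts, best first, with "p" (0 to 1); they miss things now and then, are a little off and sometimes report something else, mostly with a low value. They report only what shows in the picture. A call takes as long as a camera call.
- bot.find_in(camera, thing): "bbox" ([left, top, right, bottom] in pixels, round what is visible of it).
- bot.trace(camera, thing): "region" (420x560 bool, what is visible of it) and "bbox" ([left, top, right, bottom] in pixels, round what is visible of it).
The state is a dict: "time_s": time; "joint_positions": joint angles; "qvel": joint speeds; "tau": joint torques, N m; "position": TCP position; "tcp_rot": TCP orientation; "force": force on the tool from outside, world axes, zero at the start; "moment": the same for the moment, N m; "opening": opening from 0.0 (shut) to 1.0 (fully open).
Only numpy, scipy, OpenCV 4.12 (cv2) and the standard library are available. Lean on these libraries where they do the work, as an engineer would, in place of code of your own. Each camera call takes 0.05 s, during which the arm holds its last target.

## Working session

There is one attempt and no reset: what is moved stays moved. The work goes in short steps, Python scripts to look and compute and a tool call to move; the robot and the scene stay as the last step left them, time stands still between calls to the robot, and variables do not carry over. Pictures are saved under pics/ and viewed, and the job is handed in when it is done.

Besides the shell and the picture viewer there is one more tool, called after "Emit:" in YAML: its name, and indented under it one key for each argument. servo_tool: Moves the arm, as the interface text tells. Its arguments: {"type":"object","properties":{"increments":{"type":"array","items":{"type":"array"}}},"required":["increments"]}

```bash
ls; mkdir -p pics; cat > h.py <<'E'
import numpy as np, cv2
from rig import bot
def snap(name,f):
    st=bot.read_state(); im,d=bot.capture(name); cv2.imwrite('pics/'+f,im); np.save('pics/'+f[:-4]+'.npy',d); return st,im,d
def camRT(name,st=None):
    c=bot.camera_info(name); K=np.array(c['K']); D=np.array(c['distortion'],float)
    if name=='wrist':
        M=np.array(c['mount']); T=np.eye(4); T[:3,:3]=st['tcp_rot']; T[:3,3]=st['position']
        W=np.linalg.inv(T@M); return K,D,W[:3,:3],W[:3,3]
    return K,D,np.array(c['R']),np.array(c['t']).ravel()
def unproj(cam,uv,depth,st=None):
    K,D,R,t=camRT(cam,st); uv=np.array(uv,float).reshape(-1,1,2)
    n=cv2.undistortPoints(uv,K,D).reshape(-1,2); d=np.array(depth,float).reshape(-1)
    X=np.c_[n*d[:,None],d]; return (X-t)@R
def onplane(cam,uv,z,st=None):
    K,D,R,t=camRT(cam,st); uv=np.array(uv,float).reshape(-1,1,2)
    n=cv2.undistortPoints(uv,K,D).reshape(-1,2); r=np.c_[n,np.ones(len(n))]@R; C=-R.T@t
    return C+r*((z-C[2])/r[:,2])[:,None]
def proj(cam,X,st=None):
    K,D,R,t=camRT(cam,st); return cv2.projectPoints(np.array(X,float).reshape(-1,3),cv2.Rodrigues(R)[0],t,K,D)[0].reshape(-1,2)
def cloud(cam,d,st=None):
    v,u=np.mgrid[0:420,0:560]; P=unproj(cam,np.c_[u.ravel(),v.ravel()],d.ravel(),st); P[d.ravel()==0]=np.nan; return P.reshape(420,560,3)
E
python3 - <<'E'
from h import *
for n in ['top','side','wrist']:
    snap(n,n+'0.png')
    print(n,{k:np.round(v,4).tolist() for k,v in bot.camera_info(n).items()})
    for th in ['grinder','clip','burr','pick','stand','board','tray','clip_bow','mug','cafetiere','teaspoon']:
        print(th,[(np.round(r['bbox']).tolist(),round(r['p'],2)) for r in bot.find_in(n,th)[:2]])
s=bot.read_state();print(s)
E
```

```text
pics
top {'K': [[387.0622, 0.0, 282.0593], [0.0, 387.0622, 215.5515], [0.0, 0.0, 1.0]], 'distortion': [0.0166, 0.0, 0.0, 0.0, 0.0], 'R': [[-0.0057, -0.9999, 0.0131], [-0.9965, 0.0046, -0.0833], [0.0832, -0.0135, -0.9964]], 't': [0.0184, 0.5047, 1.0661]}
grinder [([292.0, 206.0, 316.0, 232.0], 0.69)]
clip []
burr [([292.0, 209.0, 319.0, 230.0], 0.73), ([297.0, 205.0, 317.0, 225.0], 0.59)]
pick [([184.0, 109.0, 244.0, 164.0], 0.63)]
stand [([375.0, 223.0, 411.0, 252.0], 0.7)]
board [([107.0, 188.0, 201.0, 280.0], 0.55)]
tray [([247.0, 179.0, 349.0, 310.0], 0.74)]
clip_bow [([293.0, 211.0, 318.0, 231.0], 0.68)]
mug [([312.0, 125.0, 347.0, 165.0], 0.85), ([296.0, 206.0, 318.0, 232.0], 0.47)]
cafetiere [([182.0, 111.0, 244.0, 167.0], 0.86)]
teaspoon [([383.0, 268.0, 426.0, 293.0], 0.56), ([313.0, 126.0, 344.0, 164.0], 0.45)]
side {'K': [[450.8041, 0.0, 277.5592], [0.0, 450.8041, 207.4916], [0.0, 0.0, 1.0]], 'distortion': [-0.122, 0.0, 0.0, 0.0, 0.0], 'R': [[0.9674, -0.2528, 0.0177], [-0.0931, -0.4194, -0.903], [0.2357, 0.8719, -0.4293]], 't': [-0.4777, 0.1429, 1.0694]}
grinder [([270.0, 2
[... 996 characters left out ...]
  8.20883361e+01, -5.98478032e-04,
        6.76887481e+01, -1.02275592e+01]), 'qvel': array([ 0.02613157,  0.00938819,  0.09219652, -0.02972856,  0.05516149,
       -0.07404546]), 'tau': array([-1.27908290e-03, -4.40010059e+01, -1.76971936e+01,  6.31928095e-02,
        5.04905661e-02, -2.67839766e-05]), 'position': array([0.21940885, 0.58519368, 0.22255238]), 'tcp_rot': array([[-9.36335025e-01,  3.51107847e-01,  9.30264234e-06],
       [ 3.51107847e-01,  9.36335026e-01, -3.26581412e-06],
       [-9.85704282e-06,  2.08334570e-07, -1.00000000e+00]]), 'force': array([ 0.10654323, -0.65341534, -0.08688305]), 'moment': array([-0.00596503, -0.00264985,  0.04286643]), 'opening': 0.9987859264659641}
```

View pics/top0.png

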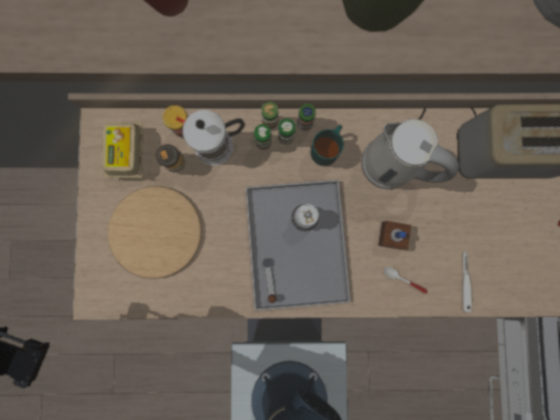

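View pics/side0.png

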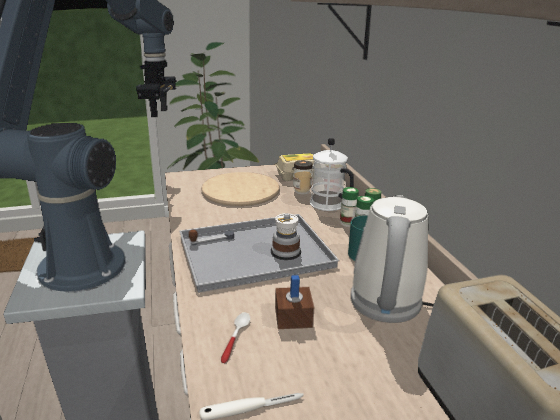

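View pics/wrist0.png

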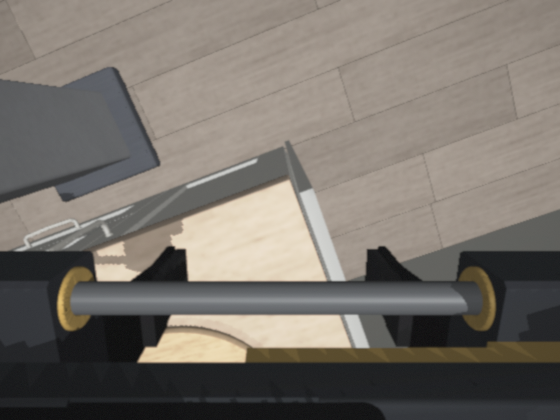

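```bash
python3 - <<'E'
from h import *
im=cv2.imread('pics/top0.png');d=np.load('pics/top0.npy')
P=cloud('top',d)
for n,(a,b,c,e) in dict(gr=(275,185,345,250),stand=(365,205,425,265)).items():
    cv2.imwrite(f'pics/crop_{n}.png',cv2.resize(im[b:e,a:c],None,fx=10,fy=10,interpolation=cv2.INTER_CUBIC))
def reg(a,b,c,e,lo,hi):
    Q=P[b:e,a:c].reshape(-1,3); return Q[(Q[:,2]>lo)&(Q[:,2]<hi)]
q=reg(100,180,210,285,.012,.03);print('board',len(q),q.mean(0),q.min(0),q.max(0))
for lo,hi in((.04,.06),(.065,.13)):
    q=reg(370,215,420,260,lo,hi);print('stand',lo,len(q),q.mean(0),q.min(0),q.max(0))
for lo,hi in((.085,.1),(.1,.107),(.107,.125)):
    q=reg(285,195,330,240,lo,hi);print('gr',lo,len(q),q.mean(0) if len(q) else'',q.min(0),q.max(0))
q=reg(240,170,360,315,.012,.03);print('trayrim',len(q));
r=cv2.minAreaRect((q[:,:2]*1000).astype(np.float32));print(r)
st=reg(370,215,420,260,.04,.06);print(cv2.minAreaRect((st[:,:2]*1000).astype(np.float32)))
s=np.load('pics/side0.npy');PS=cloud('side',s)
for nm,(a,b,c,e),lo,hi in(('burr',(265,205,310,240),.085,.13),('hand',(285,265,310,310),.06,.13),('standtop',(265,280,325,335),.045,.056)):
    q=PS[b:e,a:c].reshape(-1,3);q=q[(q[:,2]>lo)&(q[:,2]<hi)];print(nm,len(q),q.mean(0),q.min(0),q.max(0))
E
```

```text
board 6463 [0.46173573 0.37424576 0.0162348 ] [0.33585763 0.2460548  0.01200094] [0.59112565 0.50226943 0.02473478]
stand 0.04 605 [ 0.44791289 -0.2944763   0.04899192] [ 0.40949259 -0.33711687  0.04031448] [ 0.4863234 -0.256297   0.0573064]
stand 0.065 60 [ 0.44807384 -0.29380592  0.09087722] [ 0.44086157 -0.30376548  0.06662091] [ 0.45660564 -0.28769212  0.10013559]
gr 0.085 324 [ 0.50143004 -0.04978674  0.09587428] [ 0.47336258 -0.07736901  0.08763028] [ 0.52863222 -0.02202467  0.09998196]
gr 0.1 22 [ 0.49719501 -0.04914924  0.10280896] [ 0.47571096 -0.07130819  0.10005384] [ 0.52800774 -0.03742487  0.10689452]
gr 0.107 21 [ 0.50115705 -0.04840192  0.10899954] [ 0.49345473 -0.05514931  0.10727992] [ 0.50648333 -0.04227292  0.11204984]
trayrim 1077
((426.38067626953125, -26.258102416992188), (345.1927795410156, 265.01239013671875), 4.403755187988281)
((448.3445739746094, -296.9750671386719), (71.15235900878906, 69.96967315673828), 79.97247314453125)
burr 304 [ 0.49884565 -0.05687634  0.09742984] [ 0.47275547 -0.07869113  0.08523134] [ 0.52863921 -0.02115036  0.11254303]
hand 181 [ 0.44767977 -0.30149714  0.0832842 ] [ 0.44037382 -0.3069476   0.06000484] [ 0.45743689 -0.2886201   0.10166731]
standtop 731 [ 0.44735985 -0.30313366  0.05090467] [ 0.40881703 -0.33697311  0.04524661] [ 0.48964344 -0.2568151   0.05599911]
```

View pics/crop_gr.png

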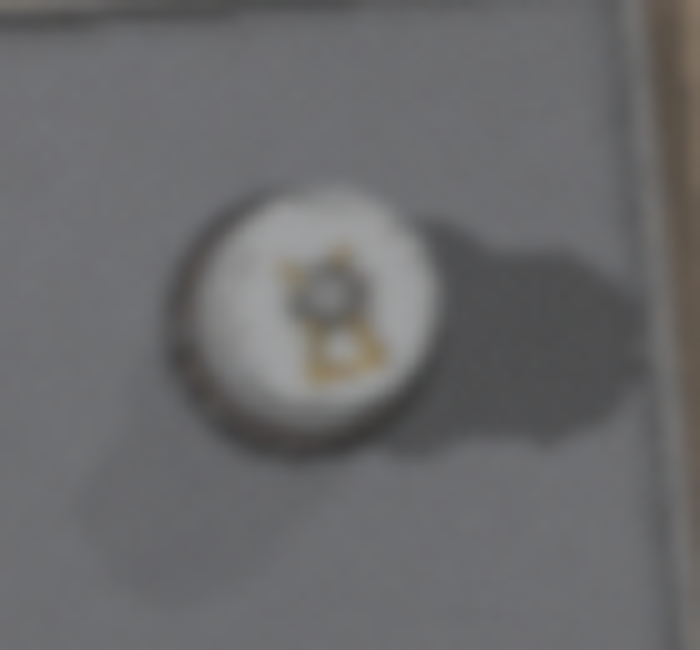

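View pics/crop_stand.png

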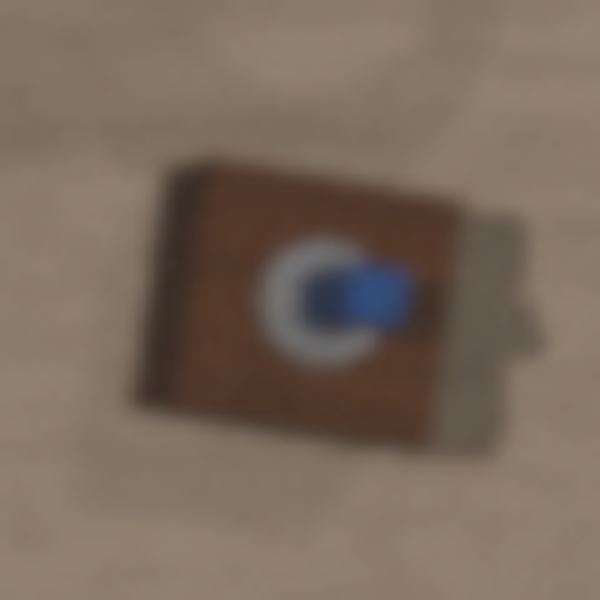

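Emit:
servo_tool:
  increments:
    - [0, [-40.5, -41.3, 0], 0]
    - [0, [-40.5, -41.3, 0], 0]
    - [0, [-40.5, -41.3, 0], 0]
    - [0, [-40.5, -41.3, 0], 0]
    - [0, [-40.5, -41.3, 0], 0]

```text
time_s: 2.42
position: [0.3373, 0.3193, 0.2229]
tcp_rot: [[-0.936, 0.351, 0.001], [0.351, 0.936, 0.001], [-0.001, 0.001, -1.0]]
force: [1.6, -0.5, -0.1]
opening: 0.999
```

Emit:
servo_tool:
  increments:
    - [0, [-40.5, -41.3, 0], 0]
    - [0, [-40.5, -41.3, 0], 0]
    - [0, [-40.5, -41.3, 0], 0]
    - [0, [-40.5, -41.3, 0], 0]
    - [0, [-40.5, -41.3, 0], 0]

```text
time_s: 3.05
position: [0.4545, 0.0544, 0.2229]
tcp_rot: [[-0.936, 0.351, 0.001], [0.351, 0.936, 0.0], [-0.001, 0.0, -1.0]]
force: [0.9, 0.6, 0.3]
opening: 0.999
```

Emit:
servo_tool:
  increments:
    - [0, [-40.5, -41.3, 0], 0]
    - [0, [-40.5, -41.3, 0], 0]
    - [0, [0, 0, 0], 0]
    - [0, [0, 0, 0], 0]

```text
time_s: 3.55
position: [0.4997, -0.0492, 0.2223]
tcp_rot: [[-0.936, 0.352, -0.001], [0.352, 0.936, 0.001], [0.002, 0.0, -1.0]]
force: [1.0, -0.3, 0.1]
opening: 1.002
```

```bash
python3 - <<'E'
from h import *
st,im,d=snap('wrist','w1.png')
print(st['time_s'],st['position'],st['force'])
for th in ['clip','burr','clip_bow','rim_gap','grinder']:
    print(th,[(np.round(r['bbox'],1).tolist(),round(r['p'],2)) for r in bot.find_in('wrist',th)[:2]])
import pickle; pickle.dump(st,open('pics/w1.pkl','wb'))
E
```

```text
3.55 [ 0.49970053 -0.04916869  0.22229519] [ 0.99677508 -0.30159019  0.09759319]
clip [([253.3, 179.6, 299.4, 224.6], 0.53)]
burr [([245.2, 170.7, 314.5, 242.1], 0.74)]
clip_bow [([254.6, 179.0, 295.4, 224.2], 0.82), ([0.0, 181.2, 92.1, 250.0], 0.22)]
rim_gap [([243.7, 168.5, 316.7, 239.9], 0.76), ([0.0, 112.5, 23.4, 139.7], 0.67)]
grinder [([239.1, 148.3, 313.9, 218.4], 0.77)]
```

View pics/w1.png

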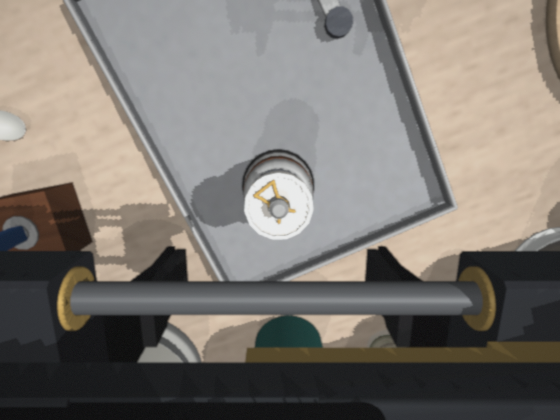

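```bash
python3 - <<'E'
from h import *; import pickle
im=cv2.imread('pics/w1.png');st=pickle.load(open('pics/w1.pkl','rb'));d=np.load('pics/w1.npy')
cv2.imwrite('pics/w1c.png',cv2.resize(im[160:250,235:325],None,fx=6.6,fy=6.6,interpolation=cv2.INTER_CUBIC))
P=cloud('wrist',d,st)[160:250,235:325]
# overlay model guess
for lo,hi in((.092,.0975),(.0975,.1005),(.105,.116)):
    q=P[(P[...,2]>lo)&(P[...,2]<hi)];print(lo,len(q),q.mean(0),(q.min(0)+q.max(0))/2,q.max(0)-q.min(0))
b=im[160:250,235:325].astype(int);m=(b[...,2]-b[...,0]>50)
vv,uu=np.nonzero(m);uv=np.c_[uu+235,vv+160];print(len(uv))
X=onplane('wrist',uv,.0986,st)
print(X.mean(0),X.min(0),X.max(0))
np.save('pics/clip1.npy',X)
z=np.zeros((60*1,1))
E
```

```text
0.092 1798 [ 0.50081828 -0.04581549  0.09666283] [ 0.5010843  -0.04574812  0.09476876] [0.05636012 0.05454526 0.00546178]
0.0975 1394 [ 0.49924681 -0.04605061  0.09858463] [ 0.50066346 -0.04609906  0.09899991] [0.05600505 0.05582589 0.00299973]
0.105 308 [ 0.49990755 -0.04599834  0.10926953] [ 0.50093333 -0.0461827   0.10881956] [0.01644701 0.01564052 0.00732973]
228
[ 0.48937803 -0.04926938  0.0986    ] [ 0.47830381 -0.06188464  0.0986    ] [ 0.51384922 -0.03491355  0.0986    ]
```

View pics/w1c.png

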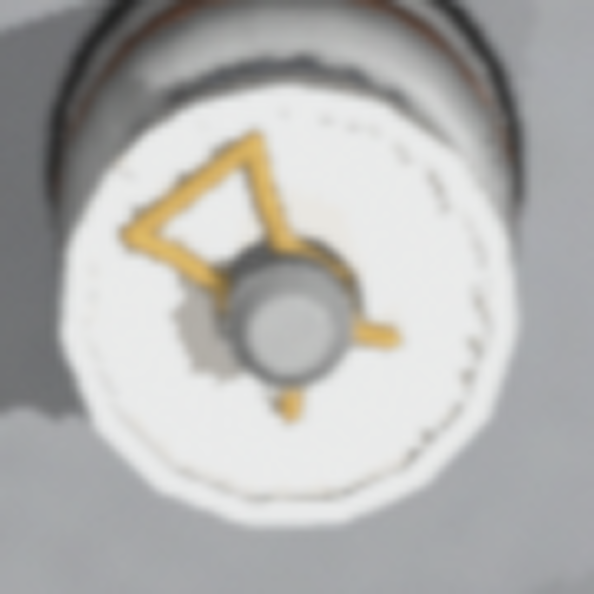

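```bash
python3 - <<'E'
from h import *; import pickle
st=pickle.load(open('pics/w1.pkl','rb'))
f=lambda p:(np.array(p)+.5)/6.6-.5+np.array([235,160])
B=onplane('wrist',[f(p) for p in [(255,146),(133,235),(395,337),(291,412)]],.0986,st);print(B)
m=(B[0]+B[1])/2; e=B[1]-B[0]; print(m,np.linalg.norm(e),'yaw from bow normal',np.degrees(np.arctan2(e[1],e[0]))-90,np.degrees(np.arctan2(e[1],e[0]))+90)
S=onplane('wrist',[f((291,334))],.111,st)[0];print('shaft top',S)
c=np.array([.5007,-.0461])
for a in (S[:2],c):
    v=m[:2]-a;print(np.linalg.norm(v),np.degrees(np.arctan2(v[1],v[0])))
# legs ends mid
l=(B[2]+B[3])/2;v=m-l;print('legs->bow',np.degrees(np.arctan2(v[1],v[0])))
# rectified top view of burr face, 10px/mm
n=600;s=10
g=np.array([[c[0]+(300-i)/s/1000,c[1]+(300-j)/s/1000,.0986] for i in range(n) for j in range(n)])
uv=proj('wrist',g,st).astype(np.float32).reshape(n,n,2)
im=cv2.imread('pics/w1.png');cv2.imwrite('pics/w1r.png',cv2.remap(im,uv[...,0],uv[...,1],cv2.INTER_CUBIC))
E
```

```text
[[ 0.47965708 -0.04307376  0.0986    ]
 [ 0.48475958 -0.06108103  0.0986    ]
 [ 0.50835952 -0.03525235  0.0986    ]
 [ 0.51293973 -0.0508087   0.0986    ]]
[ 0.48220833 -0.05207739  0.0986    ] 0.01871623455909015 yaw from bow normal -164.17949495817862 15.820505041821377
shaft top [ 0.50034447 -0.04620862  0.111     ]
0.01906205639905672 -162.06863281387567
0.019433761076271115 -162.0866780770102
legs->bow -162.35469408618152
```

View pics/w1r.png

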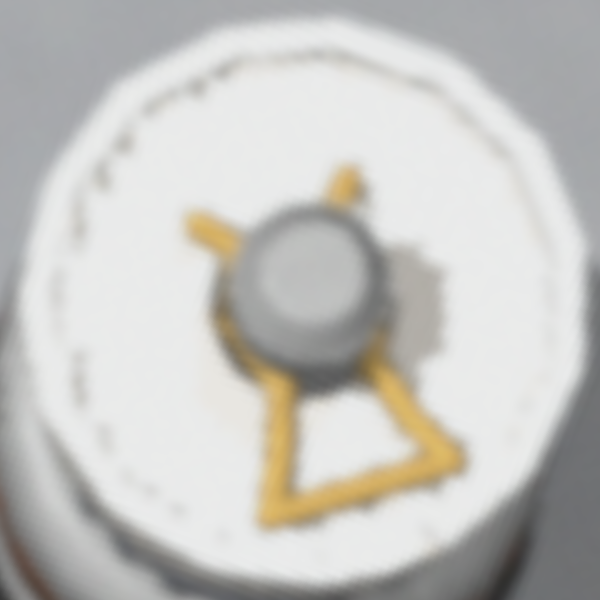

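Emit:
servo_tool:
  increments:
    - [0, [0, 0, 0], 10.6]
    - [0, [0, 0, 0], 10.6]
    - [0, [0, 0, 0], 10.6]
    - [0, [0, 0, 0], 10.6]
    - [0, [0, 0, 0], 10.6]

```text
time_s: 4.47
position: [0.5003, -0.0488, 0.2227]
tcp_rot: [[-0.278, 0.96, 0.0], [0.96, 0.278, 0.0], [-0.0, 0.0, -1.0]]
force: [-1.1, -0.0, 0.1]
opening: 1.0
```

Emit:
servo_tool:
  increments:
    - [0, [0, 0, 0], 10.6]
    - [0, [0, 0, 0], 10.6]
    - [0, [0, 0, 0], 10.6]
    - [0, [0, 0, 0], 10.6]
    - [0, [0, 0, 0], 10.6]

```text
time_s: 5.1
position: [0.5003, -0.0488, 0.2227]
tcp_rot: [[0.6, 0.8, 0.0], [0.8, -0.6, -0.0], [-0.0, 0.0, -1.0]]
force: [-0.6, -0.6, -0.8]
opening: 0.997
```

Emit:
servo_tool:
  increments:
    - [0, [0, 0, 0], 10.6]
    - [0, [0, 0, 0], 10.6]
    - [0, [0, 0, 0], 10.6]
    - [0, [0, 0, 0], 10.6]
    - [0, [0, 0, 0], 10.6]

```text
time_s: 5.72
position: [0.5003, -0.0488, 0.2227]
tcp_rot: [[1.0, 0.003, 0.0], [0.003, -1.0, -0.0], [0.0, 0.0, -1.0]]
force: [0.4, -0.3, -0.8]
opening: 1.0
```

Emit:
servo_tool:
  increments:
    - [0, [0, 0, 0], 10.6]
    - [0, [0, 0, 0], 10.4]
    - [0, [0, 0, 0], 0]
    - [0, [0, 0, 0], 0]

```text
time_s: 6.22
position: [0.5004, -0.0491, 0.2226]
tcp_rot: [[0.937, -0.348, -0.0], [-0.348, -0.937, 0.0], [-0.0, -0.0, -1.0]]
force: [-0.4, 0.5, 0.1]
opening: 1.0
```

```bash
cat >> h.py <<'E'
import pickle
def rect(cam,im,c,z,st,f,s=10,n=600):
    g=np.array([[c[0]+(n/2-i)/s/1000,c[1]+(n/2-j)/s/1000,z] for i in range(n) for j in range(n)])
    uv=proj(cam,g,st).astype(np.float32).reshape(n,n,2)
    cv2.imwrite('pics/'+f,cv2.remap(im,uv[...,0],uv[...,1],cv2.INTER_CUBIC))
E
python3 - <<'E'
from h import *
st,im,d=snap('wrist','w2.png');pickle.dump(st,open('pics/w2.pkl','wb'))
print(st['time_s'],st['position'],st['tcp_rot'].round(3).tolist(),st['joint_positions'])
rect('wrist',im,(.5007,-.0461),.0986,st,'w2r.png')
Pw=cloud('wrist',d,st)
sel=(abs(Pw[...,0]-.5)<.04)&(abs(Pw[...,1]+.046)<.04)
for lo,hi in((.0975,.1005),(.105,.116)):
    q=Pw[sel&(Pw[...,2]>lo)&(Pw[...,2]<hi)];print(lo,len(q),q.mean(0),(q.min(0)+q.max(0))/2,q.max(0)-q.min(0))
E
```

```text
6.225 [ 0.50036525 -0.04913617  0.22260547] [[0.937, -0.348, -0.0], [-0.348, -0.937, 0.0], [-0.0, -0.0, -1.0]] [-1.83634104e+01  2.08444004e+01  9.93558816e+01  5.51512154e-04
  5.98004402e+01  9.20085185e+01]
0.0975 1494 [ 0.50045337 -0.04750439  0.09858981] [ 0.50031359 -0.04667418  0.09900064] [0.05629203 0.05582597 0.00299796]
0.105 313 [ 0.50106877 -0.04721999  0.10934546] [ 0.5002634  -0.04689713  0.10884515] [0.01603124 0.01591867 0.00753854]
```

View pics/w2r.png

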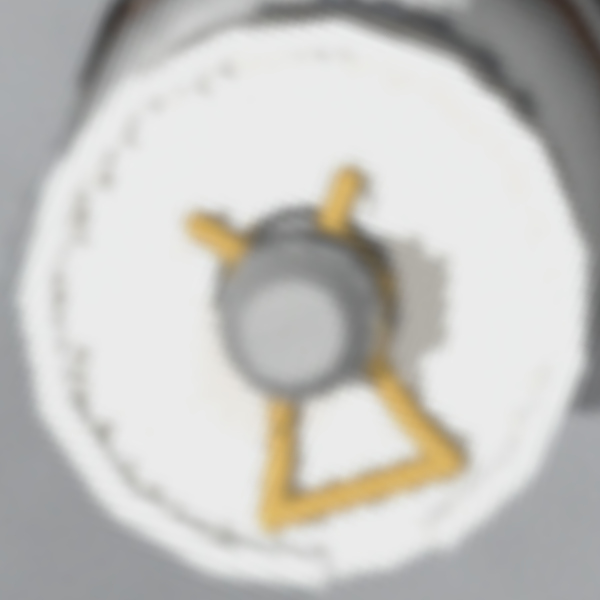

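View pics/w2.png

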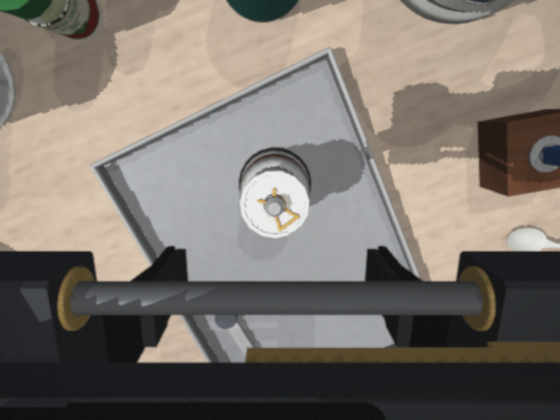

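Emit:
servo_tool:
  increments:
    - [0, [7.5, 50.1, 0], 0]
    - [0, [7.5, 50.1, 0], 0]
    - [0, [7.5, 50.1, 0], 0]
    - [0, [7.5, 50.1, 0], 0]
    - [0, [7.5, 50.1, 0], 0]

```text
time_s: 6.9
position: [0.4472, -0.2988, 0.2226]
tcp_rot: [[0.937, -0.35, 0.0], [-0.35, -0.937, -0.0], [0.0, -0.0, -1.0]]
force: [0.5, -0.6, 0.9]
opening: 1.0
```

Emit:
servo_tool:
  increments:
    - [0, [0, 0, 0], 0]
    - [0, [0, 0, 0], 0]

```text
time_s: 7.15
position: [0.4472, -0.2967, 0.2223]
tcp_rot: [[0.936, -0.351, -0.001], [-0.351, -0.936, 0.001], [-0.001, -0.001, -1.0]]
force: [0.1, 0.7, -0.5]
opening: 1.0
```

```bash
python3 - <<'E'
from h import *
st,im,d=snap('wrist','w3.png');pickle.dump(st,open('pics/w3.pkl','wb'))
print(st['time_s'],st['position'],st['tcp_rot'].round(3).tolist(),st['joint_positions'])
rect('wrist',im,(.448,-.297),.1,st,'w3r.png')
Pw=cloud('wrist',d,st)
sel=(abs(Pw[...,0]-.448)<.05)&(abs(Pw[...,1]+.297)<.05)
for lo,hi in((.046,.0525),(.0525,.057),(.097,.104)):
    q=Pw[sel&(Pw[...,2]>lo)&(Pw[...,2]<hi)];print(lo,len(q),q.mean(0),cv2.minAreaRect((q[:,:2]*1000).astype(np.float32)))
q=im.astype(int);m=((q[...,0]-q[...,2])>40)&(Pw[...,2]>.094)&sel
X=Pw[m];print(len(X),X.mean(0),cv2.minAreaRect((X[:,:2]*1000).astype(np.float32)))
E
```

```text
7.15 [ 0.44722581 -0.29668897  0.22227526] [[0.936, -0.351, -0.001], [-0.351, -0.936, 0.001], [-0.001, -0.001, -1.0]] [-4.55102328e+01  2.34824252e+01  9.47394928e+01  2.67471355e-02
  6.18568355e+01  6.50244213e+01]
0.046 4335 [ 0.44897037 -0.29525449  0.04993858] ((447.2727966308594, -294.599609375), (70.12864685058594, 70.50135803222656), 79.81201934814453)
0.0525 486 [ 0.45136131 -0.296264    0.05378816] ((448.6654357910156, -295.617431640625), (33.00229263305664, 28.777374267578125), 68.33040618896484)
0.097 337 [ 0.44817381 -0.29518159  0.09927199] ((448.0379943847656, -295.06427001953125), (15.738219261169434, 15.747482299804688), 79.69518280029297)
340 [ 0.44879389 -0.29498185  0.09910951] ((448.2585144042969, -294.84814453125), (15.26165771484375, 15.333207130432129), 80.08953094482422)
```

View pics/w3r.png

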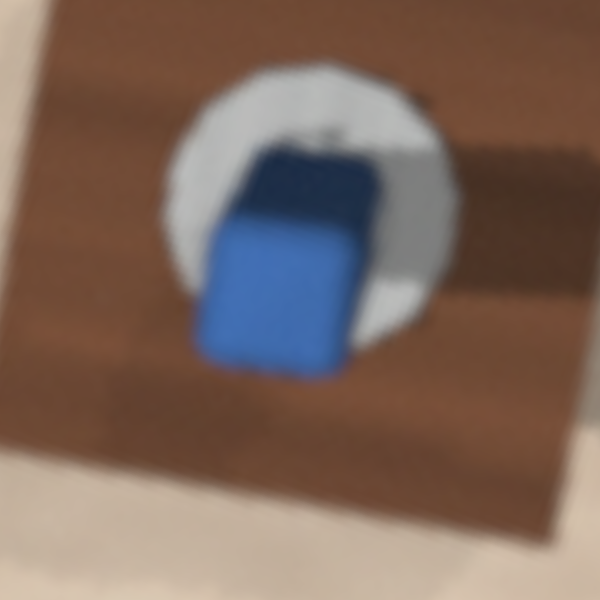

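View pics/w3.png

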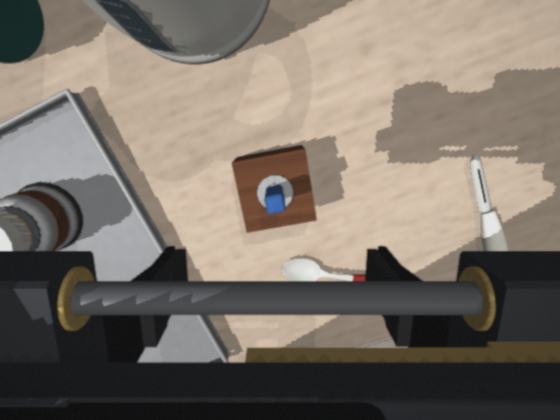

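Emit:
servo_tool:
  increments:
    - [0, [0, 0, 0], -10.5]
    - [0, [0, 0, 0], -10.5]
    - [0, [0, 0, 0], -10.5]
    - [0, [0, 0, 0], -10.5]
    - [0, [0, 0, 0], -10.5]

```text
time_s: 7.82
position: [0.448, -0.2952, 0.2226]
tcp_rot: [[0.844, 0.537, -0.0], [0.537, -0.844, 0.001], [0.0, -0.001, -1.0]]
force: [0.2, -0.3, 0.6]
opening: 1.001
```

Emit:
servo_tool:
  increments:
    - [0, [0, 0, 0], -10.5]
    - [0, [0, 0, 0], -10.5]
    - [0, [0, 0, 0], -10.5]
    - [0, [0, 0, 0], -10.5]
    - [0, [1.8, 0.6, 0], -6.0]

```text
time_s: 8.45
position: [0.449, -0.2937, 0.2226]
tcp_rot: [[0.168, 0.986, -0.0], [0.986, -0.168, 0.001], [0.001, -0.0, -1.0]]
force: [0.1, -0.2, 0.4]
opening: 0.999
```

Emit:
servo_tool:
  increments:
    - [0, [0, 0, 30], 0]
    - [0, [0, 0, 30], 0]
    - [0, [0, 0, 0], 0]

```text
time_s: 8.82
position: [0.4477, -0.2927, 0.1608]
tcp_rot: [[0.172, 0.985, -0.004], [0.985, -0.172, 0.004], [0.004, -0.005, -1.0]]
force: [-0.4, 0.2, 0.8]
opening: 1.0
```

Emit:
servo_tool:
  increments:
    - [0, [-1.6, -0.5, 35], 0]
    - [0, [0, 0, 35], 0]
    - [0, [0, 0, 25], 0]
    - [0, [0, 0, 8], 0]
    - [0, [0, 0, 0], 0]

```text
time_s: 9.45
position: [0.4485, -0.2971, 0.0602]
tcp_rot: [[0.174, 0.985, 0.001], [0.985, -0.174, -0.001], [-0.0, 0.001, -1.0]]
force: [0.7, -1.0, 0.4]
opening: 1.0
```

Emit:
servo_tool:
  increments:
    - [0, [0, 0, 0], 0]

```text
time_s: 9.57
position: [0.4488, -0.2977, 0.0609]
tcp_rot: [[0.174, 0.985, 0.002], [0.985, -0.174, -0.002], [-0.002, 0.002, -1.0]]
force: [0.4, 0.3, 0.5]
opening: 0.998
```

Emit:
servo_tool:
  increments:
    - [0, [0, 0, 5], 0]
    - [0, [0, 0, 0], 0]
    - [0, [0, 0, 0], 0]

```text
time_s: 9.95
position: [0.4479, -0.2972, 0.0547]
tcp_rot: [[0.175, 0.985, 0.0], [0.985, -0.175, -0.0], [-0.0, 0.0, -1.0]]
force: [0.4, -0.5, 0.4]
opening: 0.998
```

```bash
python3 - <<'E'
from h import *
for i in range(3):
    st,im,d=snap('wrist','w4.png')
    print(st['time_s'],st['position'],st['force'],st['qvel'].round(2))
E
```

```text
9.95 [ 0.44790823 -0.29719167  0.05469376] [ 0.40609708 -0.49021227  0.42073998] [-0.1   0.03  0.16  0.   -0.12  0.01]
10.0 [ 0.44793361 -0.29723339  0.05466594] [-0.03373778  0.17668428  0.15234888] [ 0.02  0.09  0.    0.06 -0.02  0.05]
10.05 [ 0.44791249 -0.29724454  0.0546332 ] [ 0.31391977 -0.80639307 -0.26364237] [-0.01  0.06  0.07  0.04  0.01 -0.01]
```

View pics/w4.png

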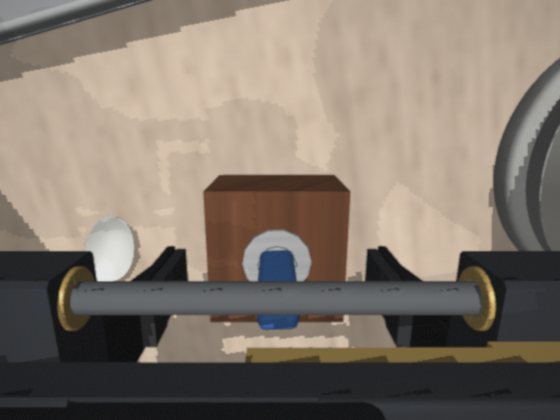

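Emit:
servo_tool:
  increments:
    - [0, [2.2, 0, 0], 0]
    - [0, [0, 0, 0], 0]
    - [1, [0, 0, 0], 0]
    - [1, [0, 0, 0], 0]
    - [1, [0, 0, 0], 0]

```text
time_s: 10.72
position: [0.4483, -0.295, 0.0545]
tcp_rot: [[0.175, 0.985, -0.0], [0.985, -0.175, 0.0], [0.0, -0.0, -1.0]]
force: [0.3, -0.4, -0.7]
opening: 0.741
```

Emit:
servo_tool:
  increments:
    - [1, [0, 0, 0], 0]
    - [1, [0, 0, 0], 0]
    - [1, [0, 0, 0], 0]
    - [1, [0, 0, 0], 0]

```text
time_s: 11.22
position: [0.4483, -0.295, 0.0546]
tcp_rot: [[0.175, 0.985, 0.0], [0.985, -0.175, 0.0], [0.0, 0.0, -1.0]]
force: [-0.6, -0.4, -0.2]
opening: 0.286
```

Emit:
servo_tool:
  increments:
    - [1, [0, 0, 0], 0]
    - [1, [0, 0, 0], 0]
    - [1, [0, 0, 0], 0]

```text
time_s: 11.6
position: [0.4483, -0.295, 0.0546]
tcp_rot: [[0.175, 0.985, 0.0], [0.985, -0.175, -0.0], [-0.0, 0.0, -1.0]]
force: [-0.1, 0.8, 0.1]
opening: 0.176
```

Emit:
servo_tool:
  increments:
    - [1, [0, 0, -20], 0]
    - [1, [0, 0, -40], 0]
    - [1, [0, 0, -50], 0]
    - [1, [0, 0, -50], 0]
    - [1, [0, 0, -40], 0]

```text
time_s: 12.22
position: [0.4483, -0.2949, 0.2566]
tcp_rot: [[0.175, 0.985, 0.001], [0.985, -0.175, -0.001], [-0.001, 0.001, -1.0]]
force: [0.6, 0.4, -1.1]
opening: 0.185
```

Emit:
servo_tool:
  increments:
    - [1, [0, 0, -40], 0]
    - [1, [0, 0, -20], 0]
    - [1, [0, 0, 0], 0]
    - [1, [0, 0, 0], 0]

```text
time_s: 12.72
position: [0.4476, -0.2943, 0.3133]
tcp_rot: [[0.175, 0.985, -0.002], [0.985, -0.175, 0.002], [0.002, -0.002, -1.0]]
force: [-0.0, -0.3, 0.9]
opening: 0.185
```

```bash
python3 - <<'E'
from h import *
st,im,d=snap('wrist','w5.png'); pickle.dump(st,open('pics/w5.pkl','wb'))
print(st['time_s'],st['position'],st['force'],st['opening'])
st,im,d=snap('side','s5.png')
uv=proj('side',[st['position']])[0].astype(int); print(uv)
u,v=uv; c=im[max(v-60,0):v+90,max(0,u-75):u+75]; cv2.imwrite('pics/s5c.png',cv2.resize(c,None,fx=4,fy=4,interpolation=cv2.INTER_CUBIC))
print(bot.find_in('side','pick_tip')[:2],bot.find_in('side','pick')[:2])
E
```

```text
12.725 [ 0.44758054 -0.29429102  0.31327505] [-0.02453747 -0.32704038  0.87351977] 0.1854176248405116
[297 174]
[{'bbox': [292.7, 152.4, 308.9, 194.2], 'p': 0.72}] [{'bbox': [294.7, 147.0, 305.6, 183.5], 'p': 0.57}]
```

View pics/w5.png

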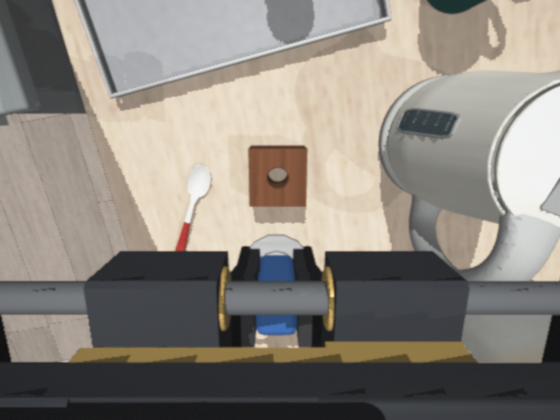

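View pics/s5c.png

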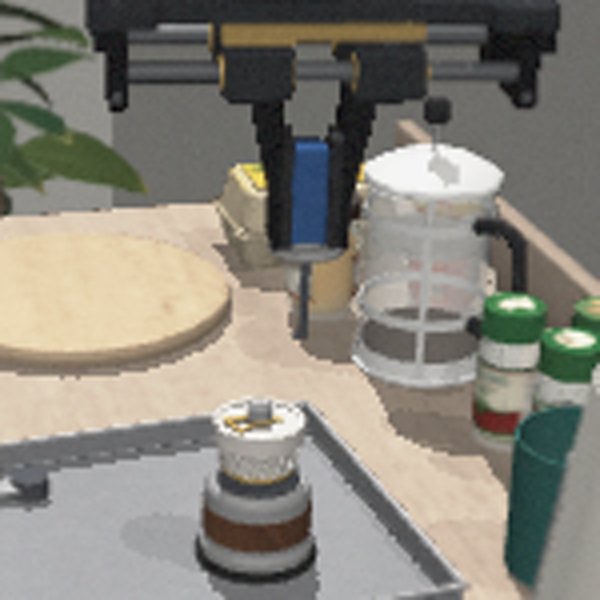

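Emit:
servo_tool:
  increments:
    - [1, [-51, -3.6, -20], 0]
    - [1, [-51, -3.6, -20], 0]
    - [1, [-51, -3.6, -20], 0]
    - [1, [-51, -3.6, -20], 0]
    - [1, [0, 0, 0], 0]

```text
time_s: 13.55
position: [0.3973, -0.4976, 0.3946]
tcp_rot: [[0.179, 0.984, 0.001], [0.984, -0.179, -0.003], [-0.003, 0.001, -1.0]]
force: [0.9, 0.5, -1.2]
opening: 0.181
```

```bash
python3 - <<'E'
from h import *
st,im,d=snap('side','s6.png')
print(st['time_s'],st['position'],st['force'],st['opening'])
p=st['position'];R=st['tcp_rot'];tip=p+R@[0,0,.046]
uv=proj('side',[p,tip,tip+R@[0,-.0053,0],tip+R@[0,.0053,0]]); print(uv)
u,v=uv[1].astype(int); c=im[v-70:v+40,u-60:u+60]; cv2.imwrite('pics/s6c.png',cv2.resize(c,None,fx=5,fy=5,interpolation=cv2.INTER_CUBIC))
E
```

```text
13.55 [ 0.39726527 -0.4976461   0.39464787] [ 0.90975471  0.52475243 -1.19392718] 0.18101785812028628
[[309.21919554 173.90706632]
 [307.5843711  207.36330976]
 [303.49677578 207.43542371]
 [311.66453387 207.29131886]]
```

View pics/s6c.png

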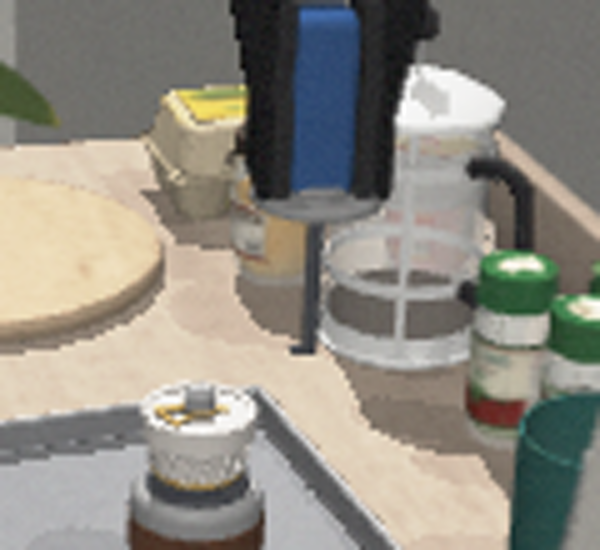

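Emit:
servo_tool:
  increments:
    - [1, [0, 0, 0], -9.4]
    - [1, [0, 0, 0], -9.4]
    - [1, [0, 0, 0], -9.3]
    - [1, [39, 22.5, 0], 0]
    - [1, [39, 22.5, 0], 0]

```text
time_s: 14.22
position: [0.4172, -0.4023, 0.3929]
tcp_rot: [[-0.31, 0.951, -0.001], [0.951, 0.31, 0.004], [0.004, -0.0, -1.0]]
force: [0.1, 0.4, -0.3]
opening: 0.181
```

Emit:
servo_tool:
  increments:
    - [1, [39, 22.5, 0], 0]
    - [1, [39, 22.5, 0], 0]
    - [1, [39, 22.5, 0], 0]
    - [1, [39, 22.5, 25], 0]
    - [1, [39, 22.5, 25], 0]

```text
time_s: 14.85
position: [0.4631, -0.1816, 0.3434]
tcp_rot: [[-0.311, 0.95, -0.001], [0.95, 0.311, 0.001], [0.001, -0.0, -1.0]]
force: [0.7, -0.1, -1.0]
opening: 0.179
```

Emit:
servo_tool:
  increments:
    - [1, [39, 22.5, 25], 0]
    - [1, [39, 22.5, 25], 0]
    - [1, [39, 22.5, 25], 0]
    - [1, [0, 0, 25], 0]
    - [1, [0, 0, 0], 0]

```text
time_s: 15.48
position: [0.489, -0.0503, 0.2424]
tcp_rot: [[-0.312, 0.95, -0.007], [0.95, 0.312, 0.002], [0.004, -0.005, -1.0]]
force: [-0.3, -1.0, -0.6]
opening: 0.179
```

Emit:
servo_tool:
  increments:
    - [1, [0, 0, 0], 0]
    - [1, [0, 0, 0], 0]

```text
time_s: 15.72
position: [0.4922, -0.0533, 0.2456]
tcp_rot: [[-0.309, 0.951, 0.002], [0.951, 0.309, -0.001], [-0.001, 0.002, -1.0]]
force: [-0.2, 0.0, -0.4]
opening: 0.183
```

Emit:
servo_tool:
  increments:
    - [1, [4.1, -1.2, 35], 0]
    - [1, [0, 0, 30], 0]
    - [1, [0, 0, 10], 0]
    - [1, [0, 0, 0], 0]
    - [1, [0, 0, 0], 0]

```text
time_s: 16.35
position: [0.4903, -0.0498, 0.1707]
tcp_rot: [[-0.309, 0.951, 0.003], [0.951, 0.309, -0.001], [-0.002, 0.002, -1.0]]
force: [0.4, -0.7, -0.1]
opening: 0.183
```

Emit:
servo_tool:
  increments:
    - [1, [0, 0, 0], 0]
    - [1, [0, 0, 0], 0]

```text
time_s: 16.6
position: [0.4896, -0.0494, 0.1702]
tcp_rot: [[-0.31, 0.951, 0.001], [0.951, 0.31, -0.0], [-0.001, 0.001, -1.0]]
force: [-0.8, -0.2, -0.1]
opening: 0.181
```

```bash
python3 - <<'E'
from h import *
st,im,d=snap('wrist','w7.png'); pickle.dump(st,open('pics/w7.pkl','wb'))
print(st['time_s'],st['position'],st['tcp_rot'].round(3).tolist(),st['force'])
cv2.imwrite('pics/w7c.png',cv2.resize(im[180:290,210:350],None,fx=5,fy=5,interpolation=cv2.INTER_CUBIC))
s2,im2,d2=snap('side','s7.png')
p=st['position'];R=st['tcp_rot'];tip=p+R@[0,0,.0466]
u,v=proj('side',[tip])[0].astype(int);print(u,v)
cv2.imwrite('pics/s7c.png',cv2.resize(im2[v-40:v+35,u-50:u+50],None,fx=7,fy=7,interpolation=cv2.INTER_CUBIC))
E
```

```text
16.6 [ 0.48961161 -0.04938671  0.17018526] [[-0.31, 0.951, 0.001], [0.951, 0.31, -0.0], [-0.001, 0.001, -1.0]] [-0.76773248 -0.21755061 -0.1019713 ]
281 210
```

View pics/w7c.png

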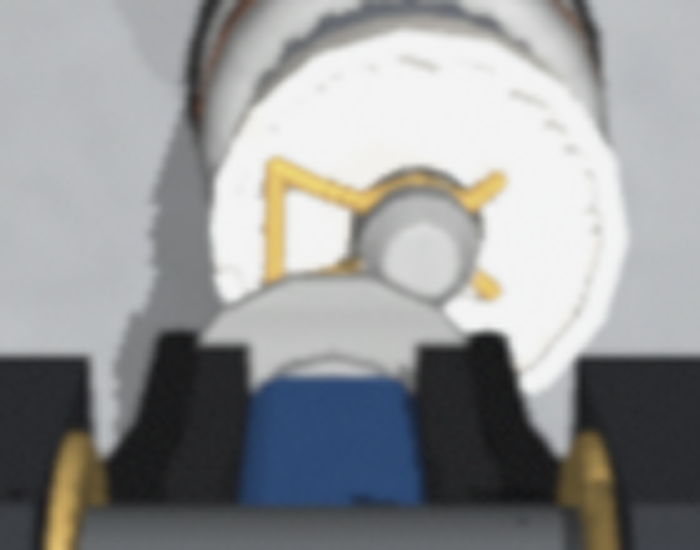

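View pics/s7c.png

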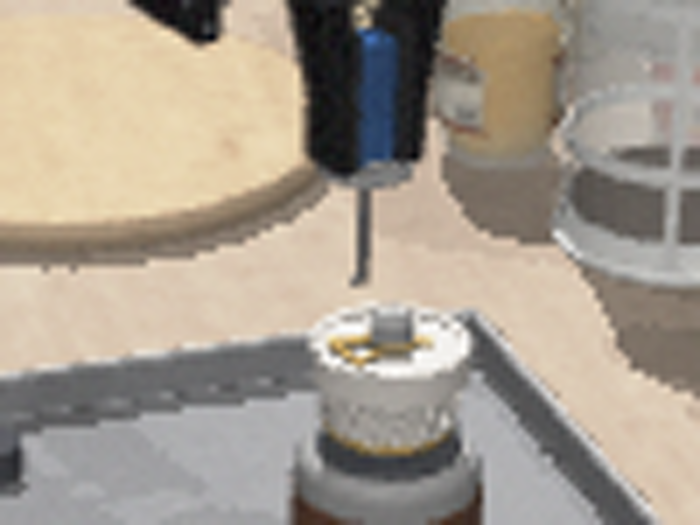

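Emit:
servo_tool:
  increments:
    - [1, [0, 0, 8], 0]
    - [1, [0, 0, 8], 0]
    - [1, [0, 0, 4], 0]
    - [1, [0, 0, 0], 0]
    - [1, [0, 0, 0], 0]

```text
time_s: 17.32
position: [0.4893, -0.0493, 0.1495]
tcp_rot: [[-0.31, 0.951, 0.0], [0.951, 0.31, -0.0], [-0.0, 0.0, -1.0]]
force: [-0.6, 0.2, -0.5]
opening: 0.183
```

```bash
cat >> h.py <<'E'
def fr(n=4):
    F=[];
    for i in range(n):
        st=bot.read_state();F.append(st['force']);bot.capture('side') 
    p=st['position'];a=np.array([.5005,-.0464]);e=np.array([-.952,-.3057]);q=p[:2]-a
    F=np.array(F);f=F.mean(0)
    print(st['time_s'],'pos',p.round(5),'clipx %.2f lat %.2f mm'%(1e3*q@e,1e3*(q[0]*-e[1]+q[1]*e[0])),'F',f.round(2),'sd',F.std(0).round(2),'along',round(f[:2]@e,2))
E
python3 -c "
from h import *
fr(4)"
```

```text
17.475 pos [ 0.48936 -0.04937  0.14974] clipx 11.51 lat -0.58 mm F [-0.48  0.06 -0.4 ] sd [0.35 0.35 0.12] along 0.44
```

Emit:
servo_tool:
  increments:
    - [1, [0, 0.4, 2], 0]
    - [1, [0, 0, 2], 0]
    - [1, [0, 0, 1], 0]
    - [1, [0, 0, 0], 0]
    - [1, [0, 0, 0], 0]

```text
time_s: 18.15
position: [0.4896, -0.0492, 0.1445]
tcp_rot: [[-0.31, 0.951, -0.0], [0.951, 0.31, 0.0], [0.0, -0.0, -1.0]]
force: [0.1, 0.0, -1.2]
opening: 0.183
```

Emit:
servo_tool:
  increments:
    - [1, [0, 0, 0.5], 0]
    - [1, [0, 0, 0.5], 0]
    - [1, [0, 0, 0], 0]
    - [1, [0, 0, 0], 0]

```text
time_s: 18.65
position: [0.4896, -0.0492, 0.1437]
tcp_rot: [[-0.31, 0.951, 0.0], [0.951, 0.31, -0.0], [-0.0, 0.0, -1.0]]
force: [-0.4, -0.4, 1.6]
opening: 0.178
```

Emit:
servo_tool:
  increments:
    - [1, [0, 0, 0.5], 0]
    - [1, [0, 0, 0.5], 0]
    - [1, [0, 0, 0], 0]
    - [1, [0, 0, 0], 0]

```text
time_s: 19.15
position: [0.4897, -0.0492, 0.1427]
tcp_rot: [[-0.31, 0.951, 0.0], [0.951, 0.31, -0.0], [-0.0, 0.0, -1.0]]
force: [-0.6, 0.5, 4.3]
opening: 0.186
```

Emit:
servo_tool:
  increments:
    - [1, [0, 0, 0.5], 0]
    - [1, [0, 0, 0.5], 0]
    - [1, [0, 0, 0], 0]
    - [1, [0, 0, 0], 0]

```text
time_s: 19.65
position: [0.4897, -0.0492, 0.1418]
tcp_rot: [[-0.31, 0.951, 0.0], [0.951, 0.31, -0.0], [-0.0, 0.0, -1.0]]
force: [-1.5, -0.1, 6.3]
opening: 0.183
```

```bash
python3 -c "
from h import *
fr(3)"
```

```text
19.75 pos [ 0.48969 -0.04922  0.14179] clipx 11.16 lat -0.62 mm F [-1.11  0.06  6.24] sd [0.32 0.18 0.24] along 1.04
```

Emit:
servo_tool:
  increments:
    - [1, [0, 0, 0.7], 0]
    - [1, [0, 0, 0.7], 0]
    - [1, [0, 0, 0.6], 0]
    - [1, [0, 0, 0], 0]
    - [1, [0, 0, 0], 0]

```text
time_s: 20.42
position: [0.4897, -0.0492, 0.1403]
tcp_rot: [[-0.31, 0.951, 0.0], [0.951, 0.31, -0.0], [-0.0, 0.0, -1.0]]
force: [-1.6, 0.2, 9.8]
opening: 0.182
```

```bash
python3 -c "
from h import *
fr(3)"
```

```text
20.525 pos [ 0.48972 -0.04927  0.14028] clipx 11.14 lat -0.56 mm F [-1.7   0.29  9.18] sd [0.21 0.29 0.47] along 1.53
```

Emit:
servo_tool:
  increments:
    - [1, [0, 0, 0.7], 0]
    - [1, [0, 0, 0.7], 0]
    - [1, [0, 0, 0.4], 0]
    - [1, [0, 0, 0], 0]
    - [1, [0, 0, 0], 0]

```text
time_s: 21.2
position: [0.4898, -0.0493, 0.1389]
tcp_rot: [[-0.31, 0.951, 0.001], [0.951, 0.31, -0.0], [-0.001, 0.001, -1.0]]
force: [-2.3, 0.6, 13.5]
opening: 0.18
```

```bash
python3 -c "
from h import *
fr(3)"
```

```text
21.3 pos [ 0.48977 -0.04929  0.13894] clipx 11.10 lat -0.52 mm F [-2.8   0.56 13.26] sd [0.42 0.15 0.23] along 2.5
```

Emit:
servo_tool:
  increments:
    - [1, [0, 0, 0.4], 0]
    - [1, [0, -0.7, 0], 0]
    - [1, [0, -0.7, 0], 0]
    - [1, [0, -0.6, 0], 0]
    - [1, [0, 0, 0], 0]

```text
time_s: 21.98
position: [0.4891, -0.0498, 0.1388]
tcp_rot: [[-0.309, 0.951, 0.004], [0.951, 0.309, -0.0], [-0.001, 0.003, -1.0]]
force: [-0.5, 2.1, 13.0]
opening: 0.179
```

```bash
python3 -c "
from h import *
fr(3)"
```

```text
22.075 pos [ 0.48916 -0.04975  0.13883] clipx 11.82 lat -0.28 mm F [-0.71  1.98 13.4 ] sd [0.12 0.22 0.37] along 0.07
```

Emit:
servo_tool:
  increments:
    - [1, [0, -0.7, 0.2], 0]
    - [1, [0, -0.7, 0], 0]
    - [1, [0, -0.7, 0], 0]
    - [1, [0, 0, 0], 0]

```text
time_s: 22.62
position: [0.4885, -0.0503, 0.1389]
tcp_rot: [[-0.308, 0.951, 0.007], [0.951, 0.308, 0.0], [-0.002, 0.006, -1.0]]
force: [0.9, 3.7, 12.6]
opening: 0.182
```

```bash
python3 -c "
from h import *
fr(3)"
```

```text
22.725 pos [ 0.48851 -0.05026  0.13892] clipx 12.59 lat 0.01 mm F [ 1.13  3.59 12.22] sd [0.21 0.15 0.3 ] along -2.18
```

Emit:
servo_tool:
  increments:
    - [1, [0, 0, 0], 0]
    - [1, [0, 0, 0], 0]

```text
time_s: 23.02
position: [0.4885, -0.0503, 0.1389]
tcp_rot: [[-0.309, 0.951, 0.007], [0.951, 0.309, -0.0], [-0.002, 0.006, -1.0]]
force: [1.5, 2.9, 13.5]
opening: 0.182
```

```bash
python3 - <<'E'
from h import *
fr(2)
st,im,d=snap('wrist','w8.png');print(st['joint_positions'],st['qvel'].round(2),st['moment'])
cv2.imwrite('pics/w8c.png',cv2.resize(im[200:310,210:350],None,fx=5,fy=5,interpolation=cv2.INTER_CUBIC))
im2=cv2.imread('pics/side0.png');s2,im2,d2=snap('side','s8.png')
R=st['tcp_rot'];u,v=proj('side',[st['position']+R@[0,0,.0466]])[0].astype(int)
cv2.imwrite('pics/s8c.png',cv2.resize(im2[v-40:v+35,u-50:u+50],None,fx=7,fy=7,interpolation=cv2.INTER_CUBIC))
E
```

```text
23.075 pos [ 0.48847 -0.05025  0.13891] clipx 12.63 lat -0.01 mm F [ 1.15  3.53 13.34] sd [0.32 0.64 0.15] along -2.18
[-19.02011827  27.3530459  106.06679545   0.17374061  46.21649499
 -37.11007313] [-0.06  0.03  0.01  0.09 -0.07 -0.07] [ 0.67483978 -0.31614437 -0.01168185]
```

View pics/w8c.png

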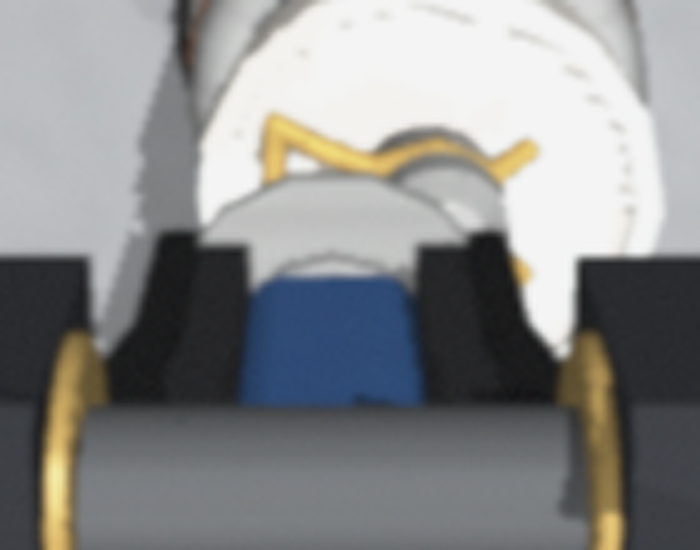

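View pics/s8c.png

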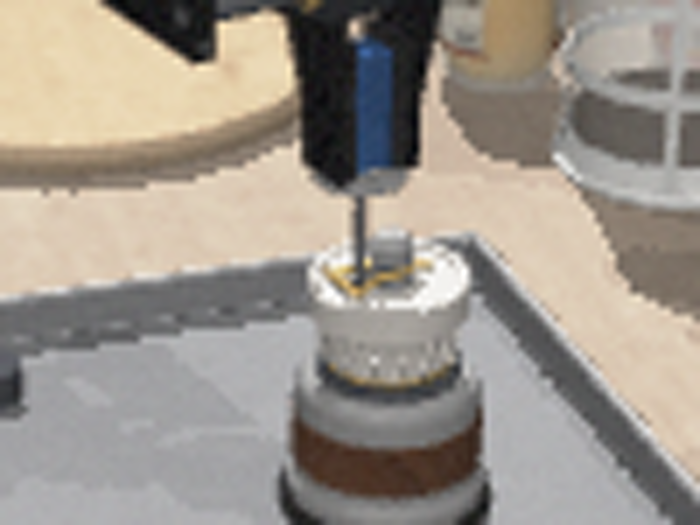

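Emit:
servo_tool:
  increments:
    - [1, [0, -0.8, 0], 0]
    - [1, [0, -0.8, 0], 0]
    - [1, [0, -0.8, 0], 0]
    - [1, [0, 0, 0], 0]

```text
time_s: 23.72
position: [0.487, -0.0515, 0.1391]
tcp_rot: [[-0.309, 0.951, 0.009], [0.951, 0.309, -0.001], [-0.004, 0.008, -1.0]]
force: [2.7, 2.0, 13.6]
opening: 0.179
```

```bash
python3 -c "
from h import *
fr(2)"
```

```text
23.775 pos [ 0.48698 -0.05151  0.13905] clipx 14.43 lat 0.73 mm F [ 2.18  1.79 13.01] sd [0.55 0.2  0.6 ] along -2.63
```

Emit:
servo_tool:
  increments:
    - [1, [0.4, -0.8, 0.1], 0]
    - [1, [0.4, -0.8, 0.1], 0]
    - [1, [0, 0, 0], 0]

```text
time_s: 24.2
position: [0.4858, -0.0518, 0.139]
tcp_rot: [[-0.309, 0.951, 0.01], [0.951, 0.309, -0.002], [-0.005, 0.009, -1.0]]
force: [2.5, 1.0, 12.2]
opening: 0.183
```

```bash
python3 -c "
from h import *
fr(2)"
```

```text
24.25 pos [ 0.48582 -0.05177  0.13901] clipx 15.62 lat 0.62 mm F [ 2.41  1.39 12.05] sd [0.11 0.34 0.14] along -2.72
```

Emit:
servo_tool:
  increments:
    - [1, [0.3, -0.8, 0.3], 0]
    - [1, [0.3, -0.8, 0.2], 0]
    - [1, [0, -0.8, 0], 0]
    - [1, [0, 0, 0], 0]

```text
time_s: 24.8
position: [0.4839, -0.0523, 0.1387]
tcp_rot: [[-0.309, 0.951, 0.011], [0.951, 0.309, -0.003], [-0.006, 0.01, -1.0]]
force: [2.1, 0.4, 12.9]
opening: 0.178
```

```bash
python3 -c "
from h import *
fr(2)"
```

```text
24.85 pos [ 0.48391 -0.0523   0.13872] clipx 17.60 lat 0.54 mm F [ 2.54  0.66 12.61] sd [0.44 0.3  0.32] along -2.62
```

Emit:
servo_tool:
  increments:
    - [1, [0.3, -0.8, 0.1], 0]
    - [1, [0.3, -0.5, 0], 0]
    - [1, [0, 0, 0], 0]

```text
time_s: 25.28
position: [0.4831, -0.0523, 0.1387]
tcp_rot: [[-0.309, 0.951, 0.012], [0.951, 0.309, -0.003], [-0.007, 0.011, -1.0]]
force: [3.4, 0.3, 13.0]
opening: 0.178
```

```bash
python3 - <<'E'
from h import *
fr(2)
st,im,d=snap('wrist','w9.png')
cv2.imwrite('pics/w9c.png',cv2.resize(im[200:310,210:350],None,fx=5,fy=5,interpolation=cv2.INTER_CUBIC))
s2,im2,d2=snap('side','s9.png')
R=st['tcp_rot'];u,v=proj('side',[st['position']+R@[0,0,.0466]])[0].astype(int)
cv2.imwrite('pics/s9c.png',cv2.resize(im2[v-40:v+35,u-50:u+50],None,fx=7,fy=7,interpolation=cv2.INTER_CUBIC))
E
```

```text
25.325 pos [ 0.48307 -0.05234  0.13871] clipx 18.41 lat 0.33 mm F [ 3.23  0.37 12.45] sd [0.16 0.06 0.55] along -3.19
```

View pics/w9c.png

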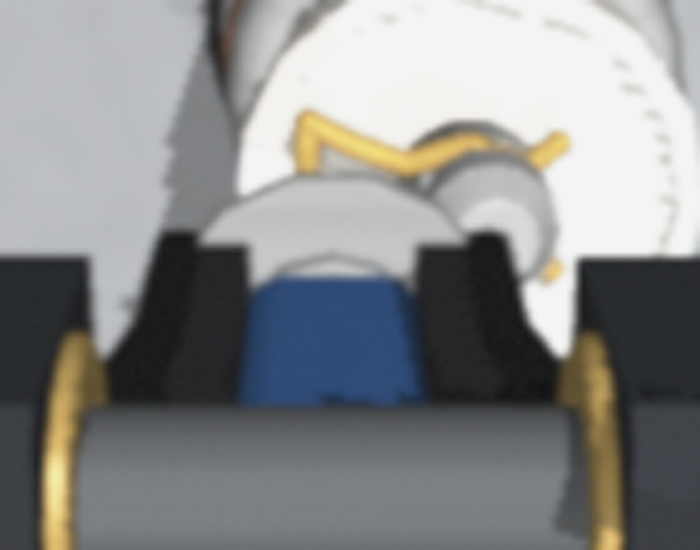

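View pics/s9c.png

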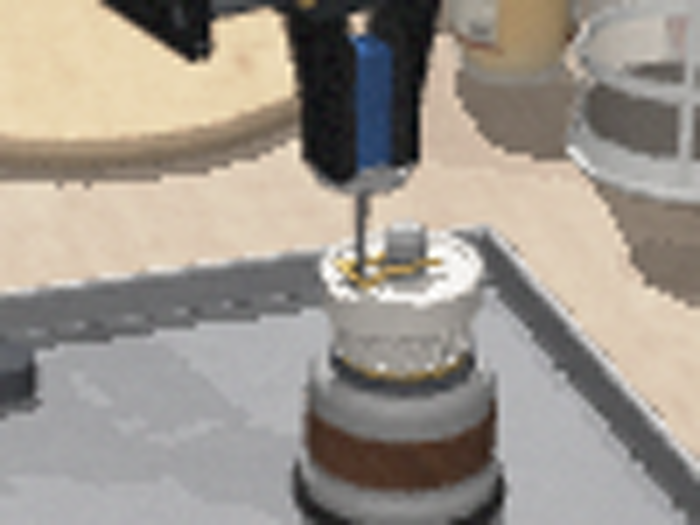

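Emit:
servo_tool:
  increments:
    - [1, [0.2, -0.8, 0.2], 0]
    - [1, [0.2, -0.8, 0], 0]
    - [1, [0, -0.8, 0], 0]
    - [1, [0, 0, 0], 0]

```text
time_s: 25.98
position: [0.4816, -0.0527, 0.1387]
tcp_rot: [[-0.308, 0.951, 0.015], [0.951, 0.309, -0.003], [-0.008, 0.013, -1.0]]
force: [4.4, 1.2, 12.6]
opening: 0.186
```

```bash
python3 -c "
from h import *
fr(2)"
```

```text
26.025 pos [ 0.48165 -0.05273  0.13869] clipx 19.88 lat 0.26 mm F [ 4.97  1.7  12.46] sd [0.57 0.54 0.11] along -5.25
```

Contact with the bow: the pull is rising. Keep drawing.

Emit:
servo_tool:
  increments:
    - [1, [0.1, -0.9, 0.1], 0]
    - [1, [0, -0.9, 0.1], 0]
    - [1, [0, -0.9, 0], 0]
    - [1, [0, 0, 0], 0]

```text
time_s: 26.58
position: [0.48, -0.0535, 0.1387]
tcp_rot: [[-0.308, 0.951, 0.017], [0.951, 0.308, -0.003], [-0.008, 0.015, -1.0]]
force: [5.7, 2.8, 12.3]
opening: 0.182
```

```bash
python3 -c "
from h import *
fr(2)"
```

```text
26.625 pos [ 0.47992 -0.05348  0.13866] clipx 21.76 lat 0.45 mm F [ 5.8   2.69 11.99] sd [0.15 0.09 0.34] along -6.34
```

Emit:
servo_tool:
  increments:
    - [1, [0.2, -1, 0.2], 0]
    - [1, [0.1, -1, 0.1], 0]
    - [1, [0, -1, 0], 0]
    - [1, [0, 0, 0], 0]

```text
time_s: 27.18
position: [0.4747, -0.0544, 0.1379]
tcp_rot: [[-0.309, 0.951, 0.011], [0.951, 0.31, -0.004], [-0.007, 0.01, -1.0]]
force: [2.5, -1.4, 12.4]
opening: 0.179
```

```bash
python3 -c "
from h import *
fr(2)"
```

```text
27.225 pos [ 0.47458 -0.05435  0.13787] clipx 27.11 lat -0.35 mm F [ 2.04 -1.1  12.67] sd [0.43 0.27 0.23] along -1.61
```

```bash
python3 - <<'E'
from h import *
st,im,d=snap('wrist','w10.png')
s2,im2,d2=snap('side','s10.png')
cv2.imwrite('pics/s10c.png',cv2.resize(im2[180:300,170:345],None,fx=4,fy=4,interpolation=cv2.INTER_CUBIC))
E
```

```text
(no output)
```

View pics/w10.png

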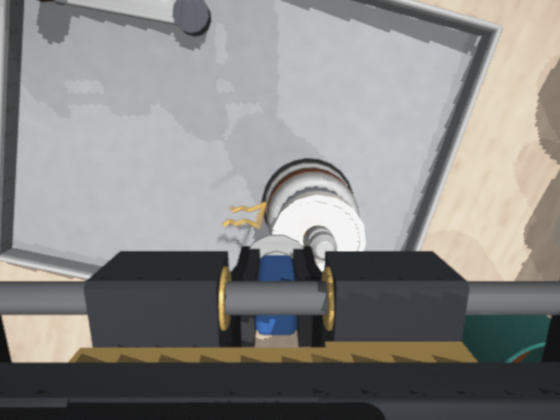

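View pics/s10c.png

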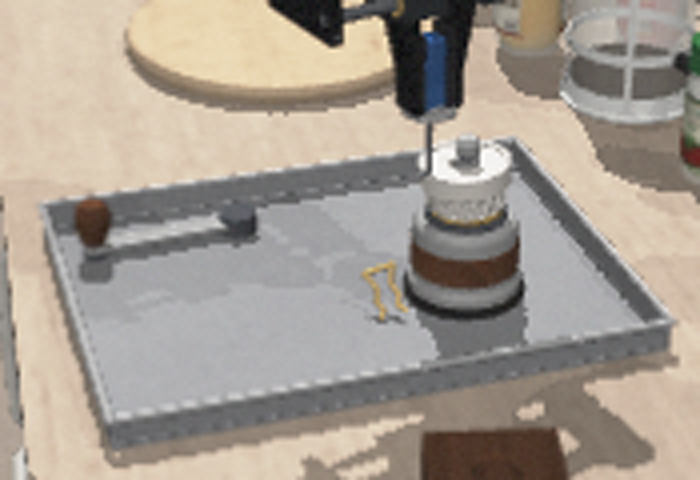

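Emit:
servo_tool:
  increments:
    - [1, [0, 0, -3], 0]
    - [1, [0, 0, -12], 0]
    - [1, [0, 0, -30], 0]
    - [1, [0, 0, -40], 0]
    - [1, [-20, -9, -10], 0]

```text
time_s: 28.0
position: [0.4679, -0.0738, 0.2327]
tcp_rot: [[-0.312, 0.95, 0.003], [0.95, 0.312, -0.0], [-0.001, 0.002, -1.0]]
force: [0.1, -0.4, -0.7]
opening: 0.18
```

Emit:
servo_tool:
  increments:
    - [1, [-40, -18, 0], 0]
    - [1, [-40, -18, 0], 0]
    - [1, [-40, -18, 0], 0]
    - [1, [-40, -18, 0], 0]
    - [1, [-40, -18, 0], 0]

```text
time_s: 28.62
position: [0.4428, -0.2931, 0.2302]
tcp_rot: [[-0.31, 0.951, -0.001], [0.951, 0.31, 0.002], [0.002, -0.001, -1.0]]
force: [0.7, 0.2, -0.8]
opening: 0.183
```

Emit:
servo_tool:
  increments:
    - [1, [0, 0, 0], 9.4]
    - [1, [0, 0, 0], 9.4]
    - [1, [0, 0, 0], 9.4]
    - [1, [0, 0, 0], 0]
    - [1, [0, 0, 0], 0]

```text
time_s: 29.25
position: [0.4435, -0.2921, 0.2304]
tcp_rot: [[0.174, 0.985, -0.001], [0.985, -0.174, 0.001], [0.001, -0.001, -1.0]]
force: [-0.2, -0.6, -0.9]
opening: 0.183
```

```bash
python3 - <<'E'
from h import *
st,im,d=snap('wrist','w11.png')
s2,im2,d2=snap('side','s11.png')
print(s2['time_s'],s2['position'],s2['tcp_rot'].round(3).tolist(),np.degrees(np.arctan2(s2['tcp_rot'][1,0],s2['tcp_rot'][0,0])))
u,v=proj('side',[st['position']])[0].astype(int)
cv2.imwrite('pics/s11c.png',cv2.resize(im2[v-40:v+130,u-75:u+75],None,fx=4,fy=4,interpolation=cv2.INTER_CUBIC))
E
```

```text
29.3 [ 0.44360564 -0.29216721  0.23045127] [[0.174, 0.985, -0.001], [0.985, -0.174, 0.001], [0.001, -0.001, -1.0]] 79.95567042429172
```

View pics/s11c.png

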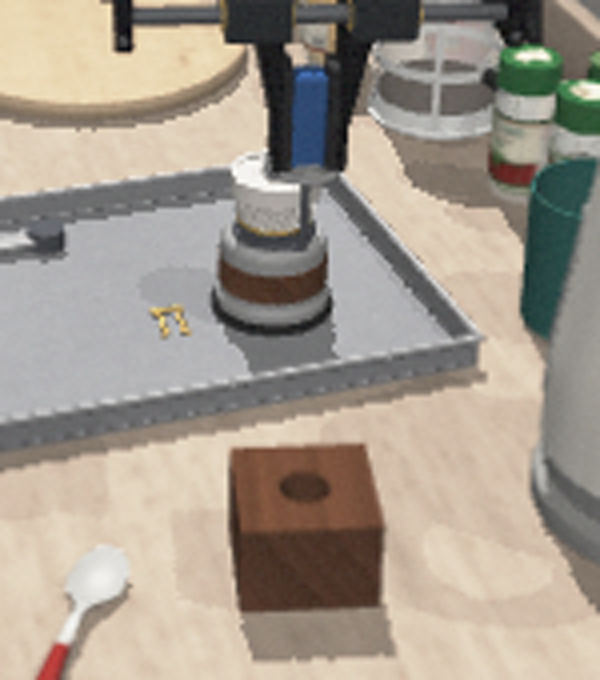

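View pics/w11.png

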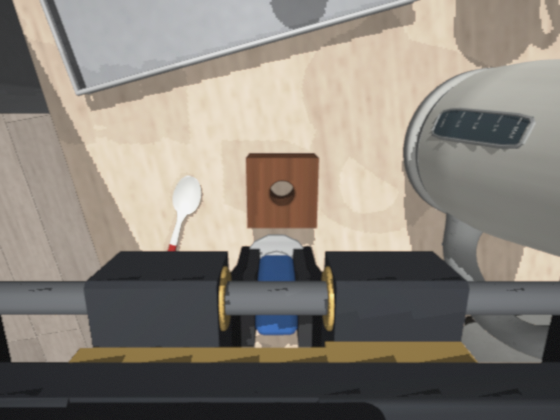

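Emit:
servo_tool:
  increments:
    - [1, [-1.9, 5.1, 40], 0]
    - [1, [0, 0, 40], 0]
    - [1, [0, 0, 15], 0]
    - [1, [0, 0, 0], 0]
    - [1, [0, 0, 0], 0]

```text
time_s: 29.98
position: [0.4494, -0.2961, 0.1369]
tcp_rot: [[0.176, 0.984, 0.002], [0.984, -0.176, -0.002], [-0.002, 0.002, -1.0]]
force: [0.5, -0.1, 0.2]
opening: 0.179
```

Emit:
servo_tool:
  increments:
    - [1, [0, 0, 0], 0]

```text
time_s: 30.1
position: [0.4493, -0.296, 0.1371]
tcp_rot: [[0.176, 0.984, 0.002], [0.984, -0.176, -0.002], [-0.002, 0.002, -1.0]]
force: [-0.4, 0.9, -1.1]
opening: 0.181
```

Emit:
servo_tool:
  increments:
    - [1, [0.8, -1, 35], 0]
    - [1, [0, 0, 30], 0]
    - [1, [0, 0, 10], 0]
    - [1, [0, 0, 3], 0]
    - [1, [0, 0, 0], 0]

```text
time_s: 30.72
position: [0.4483, -0.2949, 0.0585]
tcp_rot: [[0.176, 0.984, 0.001], [0.984, -0.176, -0.001], [-0.001, 0.002, -1.0]]
force: [0.3, 0.4, 0.5]
opening: 0.178
```

Emit:
servo_tool:
  increments:
    - [1, [0, 0, 0], 0]
    - [1, [0, 0, 0], 0]

```text
time_s: 30.98
position: [0.448, -0.2946, 0.0584]
tcp_rot: [[0.176, 0.984, 0.001], [0.984, -0.176, -0.001], [-0.001, 0.001, -1.0]]
force: [-0.2, -0.7, -0.5]
opening: 0.181
```

Emit:
servo_tool:
  increments:
    - [1, [0, 0, 1.5], 0]
    - [1, [0, 0, 1.5], 0]
    - [1, [0, 0, 0.7], 0]
    - [1, [0, 0, 0], 0]
    - [1, [0, 0, 0], 0]

```text
time_s: 31.6
position: [0.4477, -0.2944, 0.0542]
tcp_rot: [[0.176, 0.984, 0.0], [0.984, -0.176, -0.0], [-0.0, 0.0, -1.0]]
force: [-1.3, 1.1, 4.4]
opening: 0.181
```

Emit:
servo_tool:
  increments:
    - [1, [0, 0, 0.5], 0]
    - [1, [0, 0, 0], 0]

```text
time_s: 31.85
position: [0.4477, -0.2944, 0.054]
tcp_rot: [[0.176, 0.984, 0.0], [0.984, -0.176, -0.0], [-0.0, 0.0, -1.0]]
force: [-1.5, 0.5, 7.0]
opening: 0.185
```

Emit:
servo_tool:
  increments:
    - [0, [0, 0, -0.3], 0]
    - [0, [0, 0, 0], 0]
    - [0, [0, 0, 0], 0]
    - [0, [0, 0, -0.3], 0]

```text
time_s: 32.35
position: [0.4471, -0.2938, 0.0536]
tcp_rot: [[0.176, 0.984, -0.001], [0.984, -0.176, 0.001], [0.001, -0.001, -1.0]]
force: [0.3, 0.6, 0.1]
opening: 0.552
```

Emit:
servo_tool:
  increments:
    - [0, [0, 0, -20], 0]
    - [0, [0, 0, -40], 0]
    - [0, [0, 0, -50], 0]
    - [0, [0, 0, -50], 0]
    - [0, [0, 0, -20], 0]

```text
time_s: 32.98
position: [0.4483, -0.295, 0.2369]
tcp_rot: [[0.176, 0.984, 0.003], [0.984, -0.176, -0.003], [-0.003, 0.003, -1.0]]
force: [0.5, 0.2, 0.6]
opening: 0.994
```

```bash
python3 - <<'E'
from h import *
st,im,d=snap('wrist','w12.png')
s2,im2,d2=snap('side','s12.png')
print(s2['time_s'],s2['position'],s2['opening'])
cv2.imwrite('pics/s12c.png',cv2.resize(im2[190:340,180:370],None,fx=4,fy=4,interpolation=cv2.INTER_CUBIC))
E
```

```text
33.025 [ 0.44897714 -0.29558797  0.23832211] 0.9923015794699721
```

View pics/s12c.png

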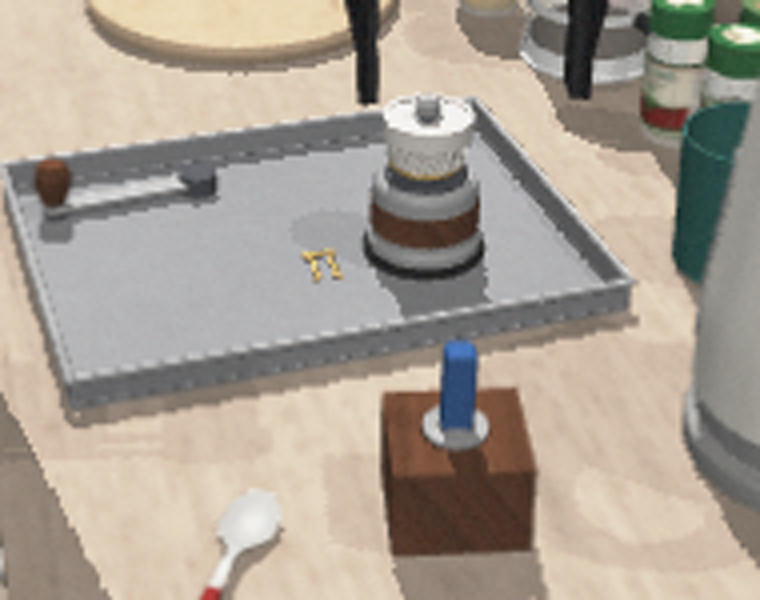

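Emit:
servo_tool:
  increments:
    - [0, [0, 0, 0], -10.5]
    - [0, [0, 0, 0], -10.5]
    - [0, [0, 0, 0], -10.5]
    - [0, [0, 0, 0], -10.5]
    - [0, [0, 0, 0], -10.5]

```text
time_s: 33.7
position: [0.4466, -0.2934, 0.2319]
tcp_rot: [[-0.678, 0.735, -0.003], [0.735, 0.678, 0.003], [0.004, -0.0, -1.0]]
force: [-0.2, -0.0, 0.1]
opening: 1.001
```

Emit:
servo_tool:
  increments:
    - [0, [0, 0, 0], -10.5]
    - [0, [0, 0, 0], -10.5]
    - [0, [0, 0, 0], -10.5]
    - [0, [0, 0, 0], -6]
    - [0, [0, 0, 0], 0]

```text
time_s: 34.33
position: [0.4468, -0.2935, 0.2322]
tcp_rot: [[-0.984, 0.178, -0.003], [0.178, 0.984, 0.003], [0.003, 0.002, -1.0]]
force: [0.3, -0.2, 0.0]
opening: 1.001
```

```bash
python3 - <<'E'
from h import *
d=np.load('pics/top0.npy');P=cloud('top',d)
q=P[105:175,175:250].reshape(-1,3);q=q[q[:,2]>.05];print('caf',q.min(0),q.max(0))
q=P[120:170,305:350].reshape(-1,3);q=q[q[:,2]>.03];print('mug',q.min(0),q.max(0))
s=bot.read_state();R=s['tcp_rot'];print(s['position'],R[:,0],R[:,1]);dd=np.array([.5005,-.0464,.16])-s['position'];print(dd@R)
E
```

```text
caf [0.63129387 0.11431257 0.05004125] [0.7902646  0.30891102 0.21354765]
mug [ 0.64919718 -0.14921193  0.03009881] [ 0.76521148 -0.04562878  0.10184396]
[ 0.44676622 -0.29351636  0.23220946] [-0.9840888   0.17764831  0.00321101] [0.17765573 0.98409026 0.00219257]
[-0.00921087  0.25257259  0.07273421]
```

Emit:
servo_tool:
  increments:
    - [0, [-1.8, 50.5, 0], 0]
    - [0, [-1.8, 50.5, 0], 0]
    - [0, [-1.8, 50.5, 10], 0]
    - [0, [-1.8, 50.5, 30], 0]
    - [0, [-1.8, 50.5, 30], 0]

```text
time_s: 34.95
position: [0.501, -0.0458, 0.1629]
tcp_rot: [[-0.984, 0.179, -0.0], [0.179, 0.984, 0.0], [0.0, 0.0, -1.0]]
force: [0.9, 0.1, 0.1]
opening: 0.999
```

Emit:
servo_tool:
  increments:
    - [0, [0, 0, 0], 0]
    - [0, [0, 0, 0], 0]
    - [0, [0, 0, 0], 0]

```text
time_s: 35.33
position: [0.5016, -0.0488, 0.1646]
tcp_rot: [[-0.984, 0.179, 0.001], [0.179, 0.984, -0.001], [-0.002, -0.001, -1.0]]
force: [0.3, 0.3, -0.5]
opening: 1.003
```

```bash
python3 - <<'E'
from h import *
st,im,d=snap('wrist','w13.png')
P=cloud('wrist',d,st);sel=(abs(P[...,0]-.5)<.035)&(abs(P[...,1]+.046)<.035)
for lo,hi in((.094,.101),(.105,.116)):
    q=P[sel&(P[...,2]>lo)&(P[...,2]<hi)];print(lo,len(q),q.mean(0),(q.min(0)+q.max(0))/2,q.max(0)-q.min(0))
s=st;R=s['tcp_rot'];print(s['time_s'],s['position']);dd=np.array([.5005,-.0464,.074])-s['position'];print(dd@R)
E
```

```text
0.094 4810 [ 0.50055639 -0.0464324   0.09735815] [ 0.50133368 -0.04644081  0.09748058] [0.05620523 0.05628439 0.0069608 ]
0.105 477 [ 0.49961365 -0.0461196   0.10927014] [ 0.50028672 -0.04628196  0.1087646 ] [0.01605791 0.01589219 0.00719504]
35.325 [ 0.50160211 -0.04879155  0.16459391]
[0.00165475 0.0022023  0.0905903 ]
```

View pics/w13.png

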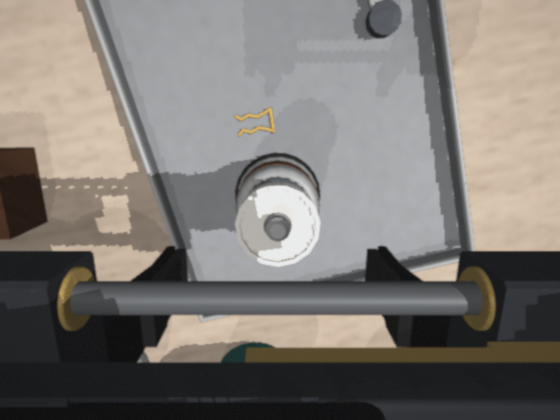

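Emit:
servo_tool:
  increments:
    - [0, [1.6, 2.2, 30], 0]
    - [0, [0, 0, 30], 0]
    - [0, [0, 0, 20], 0]
    - [0, [0, 0, 10], 0]
    - [0, [0, 0, 0], 0]

```text
time_s: 36.0
position: [0.4999, -0.0456, 0.074]
tcp_rot: [[-0.984, 0.178, -0.0], [0.178, 0.984, 0.0], [0.0, 0.0, -1.0]]
force: [0.8, 0.6, 0.2]
opening: 0.996
```

Emit:
servo_tool:
  increments:
    - [0, [0, 0, 0], 0]
    - [0, [0, 0, 0], 0]

```text
time_s: 36.25
position: [0.5005, -0.0452, 0.0749]
tcp_rot: [[-0.984, 0.176, 0.002], [0.176, 0.984, -0.001], [-0.002, -0.0, -1.0]]
force: [-0.7, 0.6, 0.2]
opening: 0.997
```

Emit:
servo_tool:
  increments:
    - [0.2, [0, -1.1, 0], 0]
    - [1, [0, 0, 0], 0]
    - [1, [0, 0, 0], 0]
    - [1, [0, 0, 0], 0]
    - [1, [0, 0, 0], 0]

```text
time_s: 36.88
position: [0.4997, -0.046, 0.0741]
tcp_rot: [[-0.984, 0.176, 0.0], [0.176, 0.984, -0.0], [-0.0, -0.0, -1.0]]
force: [0.8, 1.1, 1.1]
opening: 0.662
```

Emit:
servo_tool:
  increments:
    - [1, [0, 0, 0], 0]
    - [1, [0, 0, 0], 0]
    - [1, [0, 0, 0], 0]

```text
time_s: 37.25
position: [0.4997, -0.046, 0.0741]
tcp_rot: [[-0.984, 0.176, 0.0], [0.176, 0.984, -0.0], [-0.0, -0.0, -1.0]]
force: [0.4, -0.2, 0.4]
opening: 0.66
```

Emit:
servo_tool:
  increments:
    - [1, [0, 0, -5], 0]
    - [1, [0, 0, -10], 0]
    - [1, [0, 0, -15], 0]
    - [1, [0, 0, -20], 0]
    - [1, [0, 0, -30], 0]

```text
time_s: 37.88
position: [0.4991, -0.0459, 0.1552]
tcp_rot: [[-0.984, 0.176, -0.001], [0.176, 0.984, 0.0], [0.001, 0.0, -1.0]]
force: [-0.1, 0.1, -2.2]
opening: 0.66
```

Emit:
servo_tool:
  increments:
    - [1, [0, 0, -10], 0]
    - [1, [0, 0, 0], 0]

```text
time_s: 38.12
position: [0.5001, -0.0461, 0.165]
tcp_rot: [[-0.984, 0.176, 0.002], [0.176, 0.984, -0.001], [-0.002, -0.0, -1.0]]
force: [0.3, -0.6, -1.4]
opening: 0.661
```

```bash
python3 - <<'E'
from h import *
s2,im2,d2=snap('side','s14.png')
cv2.imwrite('pics/s14c.png',cv2.resize(im2[150:300,180:370],None,fx=4,fy=4,interpolation=cv2.INTER_CUBIC))
s=s2;R=s['tcp_rot'];print(s['time_s'],s['position'],s['opening'],s['force']);dd=np.array([.460,.374,s['position'][2]])-s['position'];print(dd@R)
P=cloud('side',np.load('pics/side0.npy'));q=P[165:210,195:285].reshape(-1,3);q=q[(q[:,2]>.012)&(q[:,2]<.026)];print(len(q),q.mean(0),(q.min(0)+q.max(0))/2)
E
```

```text
38.125 [ 0.50005075 -0.04610683  0.16496303] 0.6611506389140058 [ 0.28992003 -0.61693847 -1.37136076]
[ 1.13486318e-01  4.06465907e-01 -3.65584348e-04]
1983 [0.46078444 0.35855262 0.01870613] [0.47996261 0.37085478 0.01872635]
```

View pics/s14c.png

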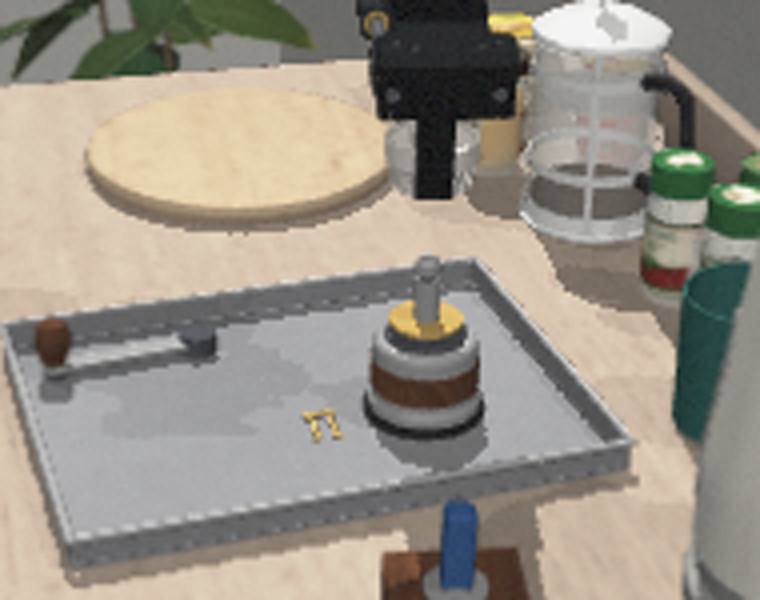

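Emit:
servo_tool:
  increments:
    - [1, [6.5, 23, 0], 0]
    - [1, [12.6, 45, 0], 0]
    - [1, [12.6, 45, 0], 0]
    - [1, [12.6, 45, 0], 0]
    - [1, [12.6, 45, 0], 0]

```text
time_s: 38.8
position: [0.4783, 0.1651, 0.1627]
tcp_rot: [[-0.984, 0.177, -0.003], [0.177, 0.984, -0.0], [0.003, -0.001, -1.0]]
force: [0.4, -0.4, -1.1]
opening: 0.665
```

Emit:
servo_tool:
  increments:
    - [1, [12.6, 45, 0], 0]
    - [1, [12.6, 45, 0], 0]
    - [1, [12.6, 45, 0], 0]
    - [1, [12.6, 45, 0], 0]
    - [1, [6.1, 23, 0], 0]

```text
time_s: 39.42
position: [0.4583, 0.3756, 0.1623]
tcp_rot: [[-0.985, 0.174, -0.002], [0.174, 0.985, -0.001], [0.002, -0.001, -1.0]]
force: [-0.5, -0.2, -1.0]
opening: 0.665
```

Emit:
servo_tool:
  increments:
    - [1, [0, 0, 20], 0]
    - [1, [0, 0, 35], 0]
    - [1, [0, 0, 30], 0]
    - [1, [0, 0, 15], 0]
    - [1, [0, 0, 10], 0]

```text
time_s: 40.05
position: [0.4592, 0.3734, 0.0527]
tcp_rot: [[-0.984, 0.176, -0.002], [0.176, 0.984, -0.001], [0.001, -0.001, -1.0]]
force: [0.3, -0.3, -1.4]
opening: 0.658
```

Emit:
servo_tool:
  increments:
    - [1, [0, 0, 5], 0]
    - [1, [0, 0, 0], 0]
    - [1, [0, 0, 0], 0]
    - [1, [0, 0, 0], 0]

```text
time_s: 40.55
position: [0.4601, 0.3739, 0.0498]
tcp_rot: [[-0.984, 0.176, 0.001], [0.176, 0.984, 0.001], [-0.001, 0.001, -1.0]]
force: [-0.3, 0.5, -0.7]
opening: 0.664
```

Emit:
servo_tool:
  increments:
    - [1, [0, 0, 8], 0]
    - [1, [0, 0, 8], 0]
    - [1, [0, 0, 5], 0]
    - [1, [0, 0, 2], 0]
    - [1, [0, 0, 0], 0]

```text
time_s: 41.18
position: [0.4596, 0.3736, 0.0258]
tcp_rot: [[-0.984, 0.176, -0.0], [0.176, 0.984, -0.0], [0.0, -0.0, -1.0]]
force: [0.3, -0.8, -0.7]
opening: 0.662
```

Emit:
servo_tool:
  increments:
    - [1, [0, 0, 1], 0]
    - [1, [0, 0, 1], 0]
    - [1, [0, 0, 0], 0]

```text
time_s: 41.55
position: [0.4597, 0.3736, 0.0241]
tcp_rot: [[-0.984, 0.176, 0.0], [0.176, 0.984, 0.0], [-0.0, 0.0, -1.0]]
force: [-0.4, 0.8, -0.6]
opening: 0.66
```

Emit:
servo_tool:
  increments:
    - [1, [0, 0, 1], 0]
    - [1, [0, 0, 0.5], 0]
    - [1, [0, 0, 0], 0]

```text
time_s: 41.92
position: [0.4597, 0.3737, 0.023]
tcp_rot: [[-0.984, 0.176, 0.0], [0.176, 0.984, 0.0], [-0.0, 0.0, -1.0]]
force: [-0.4, -0.8, 3.5]
opening: 0.655
```

Emit:
servo_tool:
  increments:
    - [0, [0, 0, 0], 0]
    - [0, [0, 0, 0], 0]
    - [0, [0, 0, 0], 0]
    - [0, [0, 0, 0], 0]
    - [0, [0, 0, 0], 0]

```text
time_s: 42.55
position: [0.4596, 0.3736, 0.0224]
tcp_rot: [[-0.984, 0.176, -0.0], [0.176, 0.984, -0.0], [0.0, -0.0, -1.0]]
force: [0.6, -0.3, 0.2]
opening: 0.994
```

Emit:
servo_tool:
  increments:
    - [0, [0, 0, -10], 0]
    - [0, [0, 0, -30], 0]
    - [0, [0, 0, -50], 0]
    - [0, [0, 0, -50], 0]
    - [0, [0, 0, -50], 0]

```text
time_s: 43.18
position: [0.4594, 0.3735, 0.2149]
tcp_rot: [[-0.984, 0.176, 0.001], [0.176, 0.984, 0.0], [-0.001, 0.0, -1.0]]
force: [0.3, -0.3, -1.7]
opening: 0.999
```

```bash
python3 - <<'E'
from h import *
st,im,d=snap('wrist','w15.png')
s2,im2,d2=snap('side','s15.png');st3,im3,d3=snap('top','t15.png')
print(s2['time_s'],s2['position'],s2['opening'],s2['force'])
P=cloud('wrist',d,st);sel=(abs(P[...,0]-.46)<.06)&(abs(P[...,1]-.374)<.06)
for lo,hi in((.012,.024),(.035,.06)):
    q=P[sel&(P[...,2]>lo)&(P[...,2]<hi)];print(lo,len(q),q.mean(0),(q.min(0)+q.max(0))/2,q.max(0)-q.min(0))
cv2.imwrite('pics/s15c.png',cv2.resize(im2[150:340,170:370],None,fx=3,fy=3,interpolation=cv2.INTER_CUBIC))
E
```

```text
43.225 [0.46301581 0.37572036 0.2221722 ] 0.9971021934262807 [1.50373491 1.06576742 3.62968977]
0.012 11029 [0.45514265 0.37463027 0.0178103 ] [0.45999037 0.37400305 0.01931797] [0.11997992 0.11998706 0.00880013]
0.035 2541 [0.46084825 0.37490491 0.04587718] [0.46149061 0.37484403 0.0422793 ] [0.0559618  0.05593291 0.01449236]
```

View pics/s15c.png

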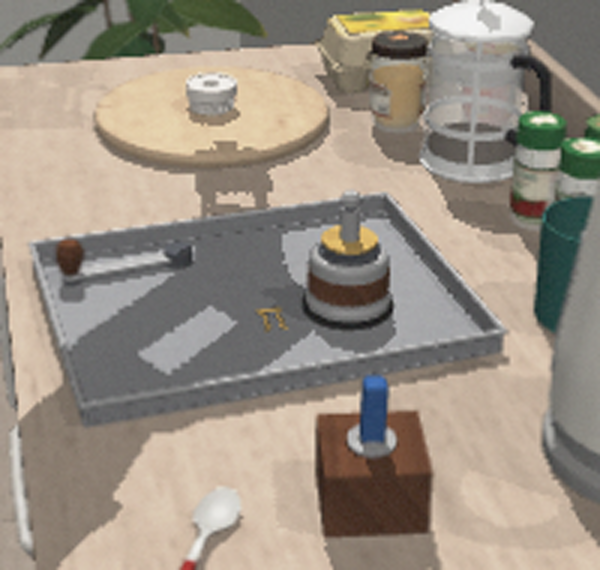

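View pics/w15.png

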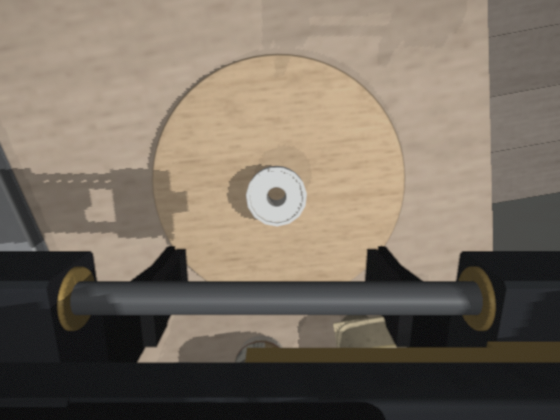

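View pics/t15.png

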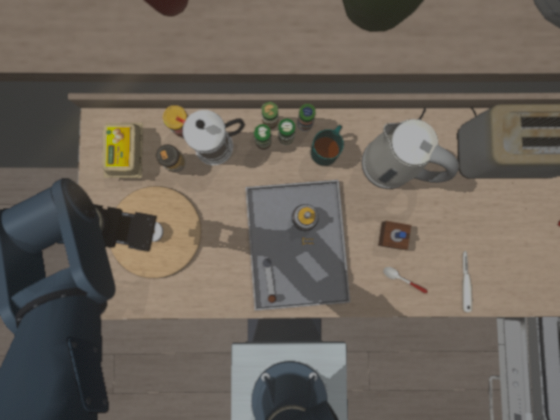

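Emit:
servo_tool:
  increments:
    - [0, [0, 0, 0], 0]
    - [0, [0, 0, 0], 0]
    - [0, [0, 0, 0], 0]

```text
time_s: 43.7
position: [0.459, 0.3733, 0.2111]
tcp_rot: [[-0.984, 0.176, -0.003], [0.176, 0.984, -0.001], [0.002, -0.002, -1.0]]
force: [0.3, 0.2, -0.6]
opening: 0.998
```

```bash
python3 -c "
from rig import bot
print(bot.hand_in())"
```

```text
the job is handed in; nothing more can be done
None
```

The clip is out, the burr stands on the board and the pick is back in its hole. I handed the job in at about 43.7 s of the 72 s allowed. The hand-in gave no verdict.

- **Clip:** I pressed the burr with about 13–14 N and drew the clip with about 7 N as last read before it sprang off. It dropped into the tray and the gripper was never near it. These forces come from the wrist sensor, read between moves, so short peaks could have been higher.
- **Pick:** It went back into the stand's hole and stands upright with its guard on the block.
- **Burr:** I lifted it straight off the shaft and set it down gently, with about 5 N of contact. Depth puts it about 2 mm from the board's centre, upright, with its top face at z = 46 mm as expected.
- **Last pictures:** These also show the clip lying in the tray and the mug, cafetiere and teaspoon in their places. I judged those three by eye and did not measure them. The gripper was open and clear of everything.

Two things disagreed or behaved oddly:

- **Shaft position:** The top camera put the shaft about 3 mm away from where the wrist camera did. I used the wrist camera, because two views half a turn apart agreed to within about 0.5 mm.
- **Arm compliance:** The arm gave way noticeably under the sideways load, so I steered each pull step by the measured position and force rather than by the commanded distance.

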